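# Fit the white reference plate in the colour meter's clip holder

## Robot

A 6-joint arm with a two-finger parallel gripper is mounted at the origin on the work surface. World frame = base frame: x ahead of the robot, y to its left, z up, the work surface at z = 0. Lengths are in m, angles in rad, forces in N, time in s.
With the tool pointing down it reaches from about 0.35 to 0.775 m from the base axis. Payload 5.5 kg.
Tool frame: the origin (TCP) lies at the very end of the fingers, on their centre line; the grasp point (between the pads) lies hold_point_z behind it (hold_point_z is the distance from the TCP to the grasp point, in m); x points along the fingers, y is the direction in which the jaws open and shut, and the axes are right-handed (so a half turn about x gives the same grasp; the last joint's range is limited). The gripper opens to 85 mm and grips with 20 to 120 N. Pads are 22 mm wide; open, the fingers measure 114 mm over their backs; the gripper's body (76 mm by 85 mm) begins 54 mm behind the grasp point. The pads swing forward as they close: fully open they stand 13 mm farther back than shut.
Start: joints at [-1.387, 0.313, 0.046, 1.304, 0, 1.431], TCP at [0.183, -0.545, 0.196] pointing down, gripper open.
Joint ranges: [-2.76, 2.76], [-0.86, 1.69], [-1.03, 1.26], [-2.2, 2.34], [-1.47, 1.5], [-3.14, 3.14]. Speed limits (rad/s): [2.57, 2.57, 3.14, 3.14, 3.14, 3.14].

## Interface

Orientations are given as a unit quaternion [w, x, y, z].
In Python, from workcell import * gives the robot as it stands. The module is installed in compiled form; this text tells all that it offers.
- The arm moves only by the tool step_arm, never from a script. Its argument "targets" is a list of rows, each a list of 3 entries, a list of its own where there are three numbers: the turn, a rotation vector about the tool's x, y, z in degrees, then the shift along the tool's x, y, z in cm, then the finger opening in cm, from 0 to 8.54. A call has exactly 10 rows; each row shifts and turns the commanded pose from where the row before left it, along the tool's axes as they then stand; what a row does not reach is not made up. A row lasts 1/10 s, in which the tool goes at most 50 mm and 8.59 degrees, less where a joint would pass 70% of its speed; a pose out of reach is approached as far as the arm can. A call with a gripper value outside its range is refused whole. The fingers move at their own pace and stop on an object; "force" is the grip in N (left out, the last holds). Time passes only in rows, so rows that do not move let the fingers close, or fill a call up. It gives the time, the measured TCP pose, the force and the opening at its end, in the units of the state.
- get_state(): the state, without advancing time (a new reading comes with each control period).
- read_camera(name): name is "scene" or "top" or "wrist"; returns the picture (420x560x3 uint8, red, green, blue); there is no depth.
- camera_model(name): a dict with "fx", "fy", "cx", "cy" (pixels), "xyz" and "rotation" of the camera in the world; the wrist camera has in their place "T_tool_cam" (4x4, takes a point from camera to tool coordinates, whose origin is the TCP and whose axes are the tool frame's). Camera axes: x right, y down, z forward; pixel columns grow to the right and rows downward; lengths in m; the calibration is good to about 2 mm. The wrist camera is an equidistant fisheye: a pixel r from the principal point sees the ray r / f radians off the axis. A picture is of the moment at which its call begins: read the wrist's pose just before it. camera_model takes no time and is no camera call.
- hand_in(): hands the job in, once; it reports no verdict.
Trained networks look in the newest picture that a camera, given by its name, has taken for a name from the list of things; names that differ only in an ending like _2 or _b are one class to them, and where a whole thing is asked for, a point or a joint stands for the part that bears it (a point fixed in the world has none). Each returns a list of dicts, best first, with "p" (0 to 1); they miss things now and then, are a little off and sometimes report something else, mostly with a low value. They report only what shows in the picture. A call takes as long as a camera call. They do not tell look-alikes from the thing itself.
- find_in(camera, label): "extent" ([left, top, width, height] in pixels, round what is visible of it).
- silhouettes(camera, label): "mask" (420x560 bool, what is visible of it) and "extent" ([left, top, width, height] in pixels, round what is visible of it).
The state is a dict: "clock": time; "joint_pos": joint angles; "qvel": joint speeds; "tau": joint torques, N m; "tcp_pos": TCP position; "orientation": TCP orientation; "wrist_force": force on the tool from outside, world axes, zero at the start; "ft_torque": the same for the moment, N m; "finger_gap": finger opening in m.
Only numpy, scipy, OpenCV 4.12 (cv2) and the standard library are available. Lean on these libraries where they do the work, as an engineer would, in place of code of your own. Each camera call takes 0.05 s, during which the arm holds its last target.

## Task

Take the white reference plate out of the blue rack and slide its two ears down into the spring-clip slots of the colour meter's holder, pushing it gently until it is fully home on its seat and both brass clips have snapped back over the ears; then let go of it. Feel for the seat and never force the plate: push by no more than about 3 kg, because the tile chips. Leave the other two plates in the rack and everything else on the bench where they are.

Things in the scene. Friction and masses are not known exactly. Their poses are not given: they have to be found in the camera images.
- white_plate_center (a point): White reference plate, loose, about 220 g, upright in the rack (order of the plates varies). Point: its centre, half-way up its 102 mm height. x = plate normal, y = width, z = up. Body 70 wide (y) x 6 thick (x), from 51 below to 21 mm above this point. Two ears, 6 thick, reach to y = +-50 mm, from 29 to 5 mm below this point. Either face may face the meter.
- white_plate_tab (a point): Centre of the white plate's white grip tab, 35 mm above the plate's centre. The tab is 12 mm thick (x), 40 mm wide (y) and 32 mm high; pinch it across its thickness from above.
- holder: Plate holder, fixed, in front of a white desk colour meter. Origin: on the bench under the middle of the seated plate. x = plate normal, away from the meter; y = slot to slot; z up. Meter box 124 wide, 66 mm high, at x = -19 to -141 mm. Two upright slots, open on top, at |y| = 34 to 52 mm: rear wall x = -3, front lips x = +6 mm. Straight up to z = 103, then flared by 6 mm to z = 113 mm.
- holder_mouth (a point): Mid-way between the two slots and in the middle of their 9 mm gap (x = +1.5, y = 0, z = 103 mm of the holder; axes as the holder's). Below, the plate's bottom edge lands on a hard steel sill between the slots. Sill and clips are one height-adjustable seat: sill top anywhere from z = 18 to 46 mm, not measured, to be felt; it stays put. Home, the plate's centre is 51 mm above the sill.
- clip_left (a joint): Brass spring clip in the +y slot, on the +x side: how far it is pushed back (m; 0 = sprung out, max 0.008). Its knee stands 3 mm in the ear's way, 48 mm above the sill; a lead-in leaf slopes 18 mm up from it. It snaps out over the ear's top edge (46 mm above the sill when home) in the last 1 mm. Passing both clips takes 5 to 14 N; then the plate meets the sill.
- clip_right (a joint): The same clip in the -y slot of the holder.
- rack: Blue plastic rack, fixed, 176 x 112 mm, 12 mm base. Origin at the middle of its underside; x = along the row of plates, z up. Three plates stand in grooves 30 mm deep at x = -55, 0 and +55 mm, their normals along x, their bottom edges 12 mm above the bench.
- black_plate_center (a point): Like the white plate, with black tile and tab; stays in the rack. Point as for the white plate.
- green_plate_center (a point): Like the white plate, with green tile and tab; stays in the rack. Point as for the white plate.
- jar_a: Sample jar, white lid, 56 mm across, 60 mm high; origin at its underside. Bystander.
- jar_b: Sample jar, green lid, same size. Bystander.
- jar_c: Sample jar, white lid, same size. Bystander.
- amber_bottle: Amber bottle, 60 mm across, 150 mm high; origin at its underside. Bystander.
- tomato: Tomato, 72 mm across, 52 mm high; origin at its underside. Bystander.
- onion: Onion, 80 mm across, 86 mm high; origin at its underside. Bystander.
Things that resemble listed ones, but are neither listed nor needed, are in the scene too. Leave any red look-alike of the holder alone. Leave any purple look-alike of the part that bears white_plate_center alone.

How it is judged:
By the outcome, as a careful person would: the job done as asked, in the order asked, and still so for the second after the job is handed in, with the robot touching nothing.
It also fails if it takes over 58 s, if anything falls off the work surface, if the arm or the gripper's body presses on something with over 40 N, if the wrist force passes 120 N, or if a joint passes its speed limit or range.

## Working session

There is one attempt and no reset: what is moved stays moved. The work goes in short steps, Python scripts to look and compute and a tool call to move; the robot and the scene stay as the last step left them, time stands still between calls to the robot, and variables do not carry over. Pictures are saved under pics/ and viewed, and the job is handed in when it is done.

Besides the shell and the picture viewer there is one more tool, called after "Call:" as name([rows], argument=value, ...), one row to a line, values as JSON. step_arm: Moves the arm, as the interface text tells. Its arguments: {"type":"object","properties":{"targets":{"type":"array","items":{"type":"array"}},"force":{"type":"number"}},"required":["targets"]}

```bash
mkdir -p pics; ls; cat > h.py <<'E'
from workcell import *
import numpy as np, cv2
def save(n,img,crop=None,s=1):
    if crop: x,y,w,h=crop; img=img[y:y+h,x:x+w]
    if s!=1: img=cv2.resize(img,None,fx=s,fy=s,interpolation=cv2.INTER_CUBIC)
    cv2.imwrite('pics/'+n,img[:,:,::-1])
E
python3 - <<'E'
from h import *
print(get_state())
for c in ['scene','top','wrist']:
    print(c,camera_model(c)); save(c+'0.png',read_camera(c))
print(get_state()['clock'])
E
```

```text
pics
{'clock': 0.0, 'joint_pos': array([-1.38663706e+00,  3.13996852e-01,  4.49973077e-02,  1.30360953e+00,
       -3.61454246e-05,  1.43122517e+00]), 'qvel': array([-2.07522539e-03, -6.68915505e-05,  5.81888729e-04,  3.76250729e-04,
       -9.07534544e-04,  2.72031481e-04]), 'tau': array([-1.02191258e-03, -4.80624497e+01,  2.98534459e+01,  1.90985244e-02,
       -1.05607130e-04,  1.07972204e-05]), 'tcp_pos': array([ 0.1828    , -0.54456659,  0.19521845]), 'orientation': array([-0.11331635, -0.69783642, -0.11459727,  0.69789054]), 'wrist_force': array([0.5800018 , 0.18294251, 0.11806436]), 'ft_torque': array([ 0.03405839, -0.06984158,  0.01604257]), 'finger_gap': 0.08564904020334452}
scene {'fx': 528.1809129054751, 'fy': 528.1809129054751, 'cx': 288.6522025099273, 'cy': 195.2908581744562, 'xyz': array([1.52016673, 0.19985112, 1.04947167]), 'rotation': array([-0.23352131,  0.56853139,  0.73276479, -0.29205414])}
top {'fx': 384.05203733671976, 'fy': 384.05203733671976, 'cx': 281.11831573937474, 'cy': 205.9431761065907, 'xyz': array([ 0.42932808, -0.0111516 ,  1.11168402]), 'rotation': array([-0.07402902,  0.70834156, -0.69895962,  0.06501835])}
wrist {'fx': 325.19226210127806, 'fy': 325.19226210127806, 'cx': 281.62718008160806, 'cy': 212.12719401250712, 'T_tool_cam': array([[-8.00827110e-04, -3.27217566e-01,  9.44948688e-01,
        -1.77193129e-01],
       [ 9.99999605e-01, -6.27312839e-04,  6.30255399e-04,
        -1.17199467e-03],
       [ 3.86547806e-04,  9.44948819e-01,  3.27217939e-01,
        -8.55752801e-02],
       [ 0.00000000e+00,  0.00000000e+00,  0.00000000e+00,
         1.00000000e+00]])}
0.15
```

View pics/scene0.png

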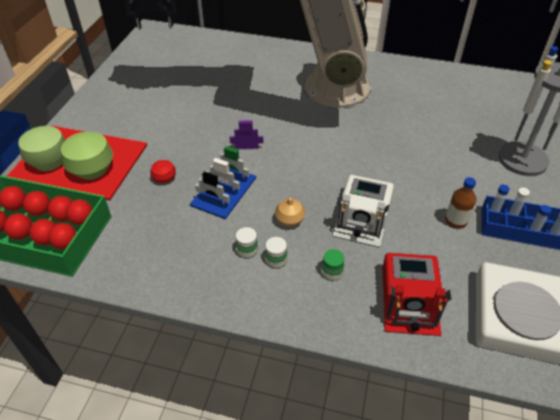

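View pics/top0.png

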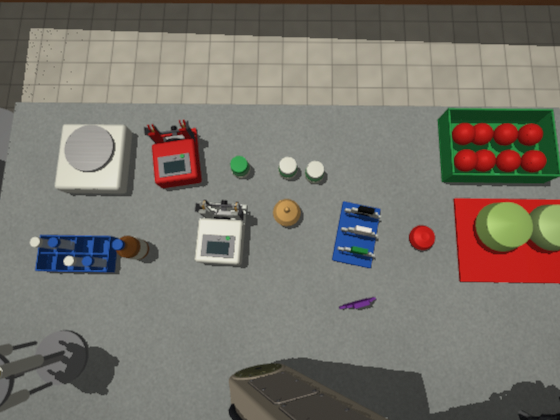

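View pics/wrist0.png

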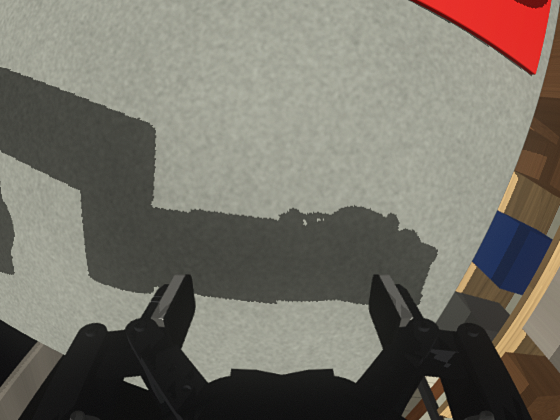

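The scene camera shows the white plate in the middle of the blue rack (~(222,172)), the white meter and holder at (363,215), the red look-alike at (413,293) and the purple plate at (245,135). The top camera shows the rack at (357,234), the white plate at (360,231) and the holder at (221,212).

```bash
cat >> h.py <<'E'
from scipy.spatial.transform import Rotation as R
def q2R(q): return R.from_quat([q[1],q[2],q[3],q[0]]).as_matrix()
def proj(c,P):
    m=camera_model(c); P=np.atleast_2d(P); p=(P-m['xyz'])@q2R(m['rotation'])
    return np.c_[m['fx']*p[:,0]/p[:,2]+m['cx'],m['fy']*p[:,1]/p[:,2]+m['cy']]
def back(c,uv,z):
    m=camera_model(c); uv=np.atleast_2d(uv).astype(float)
    d=np.c_[(uv[:,0]-m['cx'])/m['fx'],(uv[:,1]-m['cy'])/m['fy'],np.ones(len(uv))]@q2R(m['rotation']).T
    return m['xyz']+d*((z-m['xyz'][2])/d[:,2])[:,None]
def wT(st):
    T=np.eye(4);T[:3,:3]=q2R(st['orientation']);T[:3,3]=st['tcp_pos'];return T@camera_model('wrist')['T_tool_cam']
def wproj(T,P):
    m=camera_model('wrist');P=np.atleast_2d(P);p=(P-T[:3,3])@T[:3,:3]
    rr=np.hypot(p[:,0],p[:,1]);th=np.arctan2(rr,p[:,2])
    return np.c_[m['cx']+m['fx']*th*p[:,0]/rr,m['cy']+m['fx']*th*p[:,1]/rr]
def wback(T,uv,z):
    m=camera_model('wrist');uv=np.atleast_2d(uv).astype(float)
    d=(uv-[m['cx'],m['cy']])/m['fx'];th=np.linalg.norm(d,axis=1)
    v=np.c_[d/th[:,None]*np.sin(th)[:,None],np.cos(th)]@T[:3,:3].T
    return T[:3,3]+v*((z-T[2,3])/v[:,2])[:,None]
E
python3 - <<'E'
from h import *
top=cv2.imread('pics/top0.png')[:,:,::-1]
save('t1.png',top,(180,180,220,110),3.6); 
sc=cv2.imread('pics/scene0.png')[:,:,::-1]
save('s1.png',sc,(180,110,220,150),3.6)
for l in ['white_plate_center','white_plate_tab','black_plate_center','green_plate_center','rack','holder','amber_bottle','onion','jar_a','tomato']:
    for r in find_in('top',l)[:4]: 
        e=r['extent']; c=(e[0]+e[2]/2,e[1]+e[3]/2)
        print(l,round(r['p'],2),np.round(e),back('top',c,0.1 if 'plate' in l else 0.03).round(3))
E
```

```text
white_plate_center 0.63 [344. 297.  33.  11.] [[ 0.382 -0.202  0.1  ]]
white_plate_center 0.62 [343. 226.  33.  10.] [[ 0.566 -0.204  0.1  ]]
white_plate_tab 0.71 [348. 224.  26.  12.] [[ 0.568 -0.209  0.1  ]]
green_plate_center 0.61 [339. 247.  32.   8.] [[ 0.513 -0.193  0.1  ]]
rack 0.75 [334. 200.  41.  65.] [[ 0.57  -0.205  0.03 ]]
rack 0.74 [350. 201.  32.  16.] [[ 0.637 -0.238  0.03 ]]
holder 0.89 [194. 199.  54.  67.] [[0.565 0.174 0.03 ]]
holder 0.72 [145. 122.  60.  66.] [[0.793 0.321 0.03 ]]
amber_bottle 0.71 [114. 236.  32.  24.] [[0.519 0.429 0.03 ]]
onion 0.86 [274. 201.  26.  26.] [[ 0.621 -0.012  0.03 ]]
onion 0.61 [409. 226.  30.  25.] [[ 0.557 -0.398  0.03 ]]
jar_a 0.92 [229. 155.  25.  24.] [[0.759 0.123 0.03 ]]
jar_a 0.82 [279. 154.  20.  23.] [[ 0.765 -0.018  0.03 ]]
jar_a 0.52 [306. 161.  19.  24.] [[ 0.744 -0.093  0.03 ]]
tomato 0.88 [408. 227.  28.  24.] [[ 0.555 -0.393  0.03 ]]
```

View pics/t1.png

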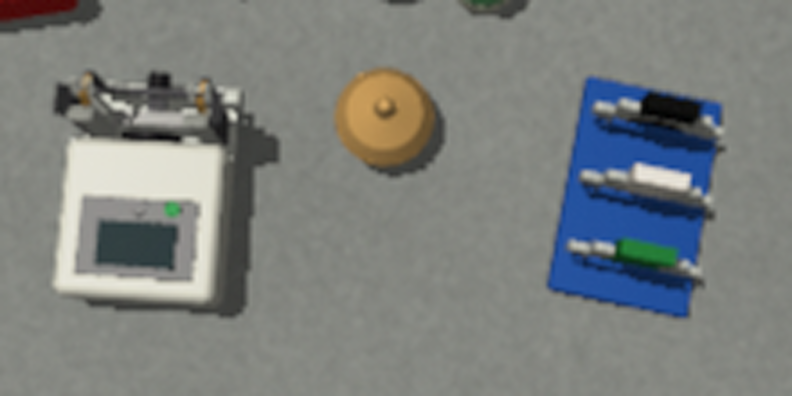

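View pics/s1.png

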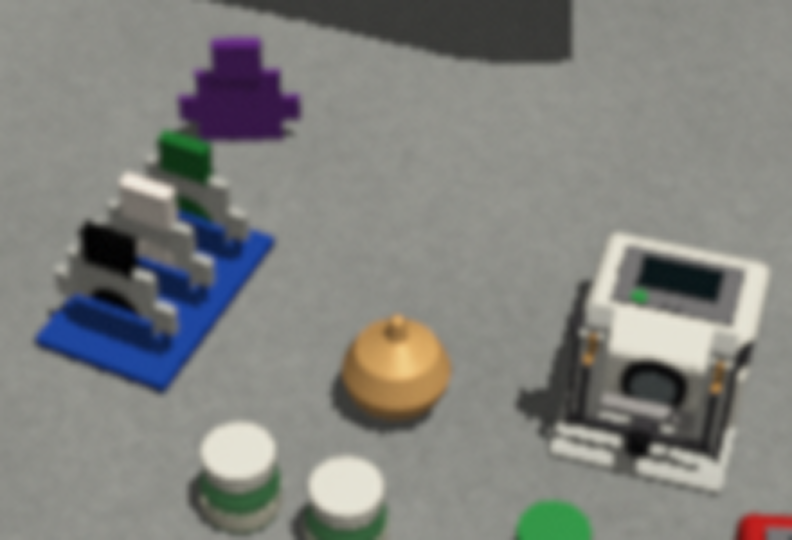

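```bash
python3 - <<'E'
from h import *
f=lambda a: np.array(a)/3.6+[180,180]
r=back('top',f([(585,78),(722,102),(690,316),(549,288)]),.012); print(r.round(4)); print('c',r.mean(0), np.linalg.norm(r[1]-r[0]),np.linalg.norm(r[3]-r[0]))
x=(r[0]+r[1]-r[2]-r[3]); print('yaw',np.degrees(np.arctan2(x[1],x[0])))
t=back('top',f([(634,163),(690,172),(690,190),(634,183)]),.114); print('tabtop',t.mean(0),t.round(4))
m=back('top',f([(68,138),(226,143),(212,303),(55,292)]),.066); print(m.round(4))
x=(m[0]+m[1]-m[2]-m[3])/2;a=np.arctan2(x[1],x[0]);print('yaw',np.degrees(a),'size',np.linalg.norm(x),np.linalg.norm(m[0]-m[1]))
print('holder origin', m.mean(0)+np.array([np.cos(a),np.sin(a),0])*.080)
st=get_state();print(q2R(st['orientation']).round(3),st['clock'])
E
```

```text
[[ 0.6636 -0.1746  0.012 ]
 [ 0.6451 -0.2847  0.012 ]
 [ 0.4739 -0.2535  0.012 ]
 [ 0.4941 -0.1434  0.012 ]]
c [ 0.569191   -0.21406715  0.012     ] 0.11165751494623785 0.17229740878302335
yaw -10.36517839626836
tabtop [ 0.56915073 -0.21392686  0.114     ] [[ 0.5791 -0.1939  0.114 ]
 [ 0.5731 -0.2343  0.114 ]
 [ 0.5599 -0.2339  0.114 ]
 [ 0.5645 -0.1936  0.114 ]]
[[0.6002 0.2307 0.066 ]
 [0.5978 0.109  0.066 ]
 [0.4763 0.1154 0.066 ]
 [0.4829 0.2339 0.066 ]]
yaw -2.288668365384668 size 0.11952335806709743 0.12167825168660355
holder origin [0.61924271 0.16904408 0.066     ]
[[ 0.     0.318 -0.948]
 [-0.    -0.948 -0.318]
 [-1.     0.     0.   ]] 0.65
```

```bash
cat >> h.py <<'E'
def plan(goal,yaw,n=10,st=None):
    """goal TCP xyz, tool y yaw (deg), tool x down. prints total tool-frame turn/shift"""
    st=st or get_state(); Rc=q2R(st['orientation'])
    y=np.array([np.cos(np.radians(yaw)),np.sin(np.radians(yaw)),0]);x=np.array([0,0,-1.]);Rg=np.c_[x,y,np.cross(x,y)]
    rv=R.from_matrix(Rc.T@Rg).as_rotvec()
    d=np.array(goal)-st['tcp_pos']
    print('turn deg',np.degrees(rv).round(2),'shift in cur tool cm',(Rc.T@d*100).round(2),'in goal tool cm',(Rg.T@d*100).round(2),'t',st['clock'])
    if n>1:
        for i in range(n):
            Ri=Rc@R.from_rotvec(rv*i/n).as_matrix(); Rj=Rc@R.from_rotvec(rv*(i+1)/n).as_matrix()
            print((np.degrees(rv)/n).round(2),(Ri.T@d/n*100).round(2),(Rj.T@d/n*100).round(2))
E
python3 - <<'E'
from h import *
import workcell; print(dir(workcell)); print(getattr(workcell,'hold_point_z',None))
plan((0.569,-0.214,0.25),-10.4)
E
```

```text
['MotionError', '__builtins__', '__cached__', '__doc__', '__file__', '__loader__', '__name__', '__package__', '__spec__', 'camera_model', 'find_in', 'get_state', 'hand_in', 'hold_point_z', 'read_camera', 'silhouettes']
0.0187
turn deg [-6.105e+01  1.000e-02 -1.000e-02] shift in cur tool cm [ -5.39 -19.12 -47.14] in goal tool cm [ -5.38  31.99 -39.54] t 0.65
[-6.11  0.   -0.  ] [-0.54 -1.91 -4.71] [-0.54 -1.4  -4.89]
[-6.11  0.   -0.  ] [-0.54 -1.4  -4.89] [-0.54 -0.87 -5.01]
[-6.11  0.   -0.  ] [-0.54 -0.87 -5.01] [-0.54 -0.33 -5.08]
[-6.11  0.   -0.  ] [-0.54 -0.33 -5.08] [-0.54  0.21 -5.08]
[-6.11  0.   -0.  ] [-0.54  0.21 -5.08] [-0.54  0.75 -5.03]
[-6.11  0.   -0.  ] [-0.54  0.75 -5.03] [-0.54  1.28 -4.92]
[-6.11  0.   -0.  ] [-0.54  1.28 -4.92] [-0.54  1.79 -4.76]
[-6.11  0.   -0.  ] [-0.54  1.79 -4.76] [-0.54  2.29 -4.54]
[-6.11  0.   -0.  ] [-0.54  2.29 -4.54] [-0.54  2.76 -4.27]
[-6.11  0.   -0.  ] [-0.54  2.76 -4.27] [-0.54  3.2  -3.95]
```

Call:
step_arm([
  [[-6.1,0,0],[-0.5,-1.9,-4.5],4],
  [[-6.1,0,0],[-0.5,-1.4,-4.6],4],
  [[-6.1,0,0],[-0.5,-0.9,-4.7],4],
  [[-6.1,0,0],[-0.5,-0.3,-4.7],4],
  [[-6.1,0,0],[-0.5,0.2,-4.7],4],
  [[-6.1,0,0],[-0.5,0.75,-4.7],4],
  [[-6.1,0,0],[-0.5,1.3,-4.6],4],
  [[-6.1,0,0],[-0.5,1.8,-4.5],4],
  [[-6.1,0,0],[-0.5,2.3,-4.3],4],
  [[-6.1,0,0],[-0.5,2.7,-4.0],4],
])

```text
clock: 1.65
tcp_pos: [0.5502, -0.2333, 0.2466]
orientation: [0.454, 0.542, 0.453, -0.542]
wrist_force: [0.3, -0.8, 0.2]
finger_gap: 0.04
```

```bash
python3 - <<'E'
from h import *
st=get_state();print(st['tcp_pos'],st['joint_pos'],st['finger_gap'])
plan((0.569,-0.214,0.25),-10.4,1)
save('w1.png',read_camera('wrist'))
T=wT(st);np.save('T1.npy',T)
for l in ['white_plate_tab','white_plate_center','rack']:
  for r in find_in('wrist',l)[:3]: print(l,round(r['p'],2),np.round(r['extent']))
E
```

```text
[ 0.5502313  -0.23329619  0.24656445] [-5.35171593e-01  3.51773599e-01  2.22910897e-01  1.44115338e+00
 -1.94581755e-04  1.21346205e+00] 0.039966898701776554
turn deg [ 0.21  0.03 -0.04] shift in cur tool cm [-0.34  1.51 -2.23] in goal tool cm [-0.34  1.5  -2.24] t 1.65
white_plate_tab 0.63 [289. 114.  16.  88.]
white_plate_tab 0.56 [114. 144.  60.  69.]
white_plate_center 0.72 [118. 142.  54.  68.]
white_plate_center 0.55 [292. 114.  11.  87.]
rack 0.61 [225. 104. 141.  93.]
```

View pics/w1.png

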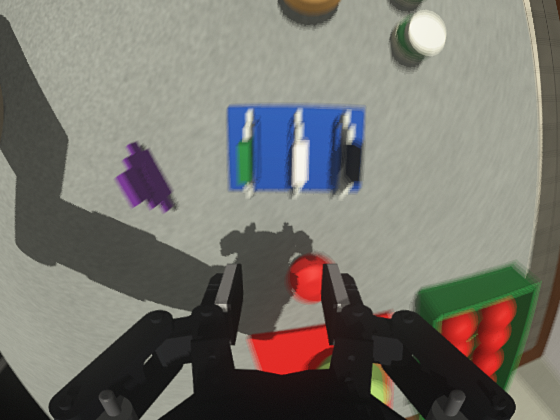

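```bash
python3 - <<'E'
from h import *
T=np.load('T1.npy')
im=cv2.imread('pics/w1.png')[:,:,::-1]
a=np.radians(-10.4);n=np.array([np.cos(a),np.sin(a),0]);w=np.array([-n[1],n[0],0])
c=np.array([.5692,-.2140,0])
im=im.copy();im2=cv2.resize(im[95:205,215:375],None,fx=5,fy=5,interpolation=cv2.INTER_CUBIC)
pts=[c+n*sx*.006+w*sy*.02+[0,0,.114] for sx in(-1,1) for sy in(-1,1)]+[c+n*sx*.088+w*sy*.056+[0,0,.012] for sx in(-1,1) for sy in(-1,1)]+[c+w*s*.05+[0,0,.058] for s in (-1,1)]
for p in wproj(T,pts):
    q=((p-[215,95]+.5)*5).astype(int);cv2.circle(im2,tuple(map(int,q)),4,(255,0,255),1)
save('w1c.png',im2)
E
```

```text
(no output)
```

View pics/w1c.png

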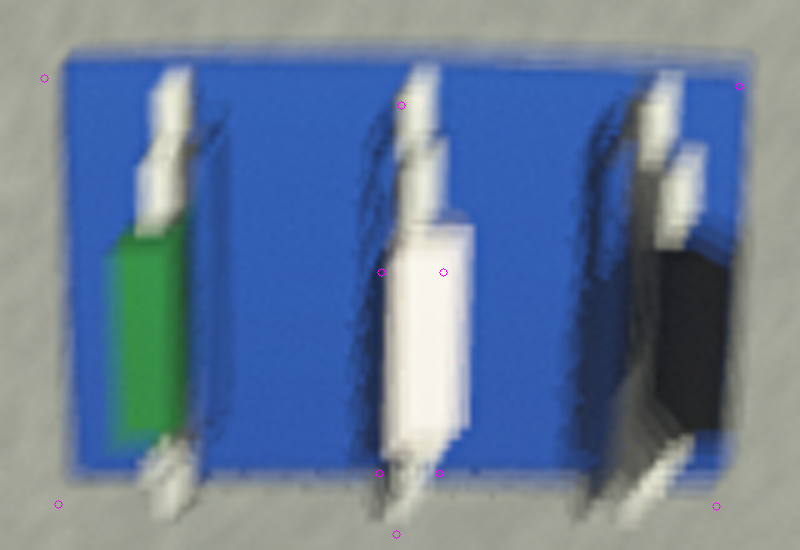

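Call:
step_arm([
  [[0.2,0,0],[0,0.75,-1.1],4],
  [[0,0,0],[0,0.75,-1.1],4],
  [[0,0,0],[0,0,0],4],
  [[0,0,0],[0,0,0],4],
  [[0,0,0],[0,0,0],4],
  [[0,0,0],[0,0,0],4],
  [[0,0,0],[0,0,0],4],
  [[0,0,0],[0,0,0],4],
  [[0,0,0],[0,0,0],4],
  [[0,0,0],[0,0,0],4],
])

```text
clock: 2.85
tcp_pos: [0.5676, -0.216, 0.2461]
orientation: [-0.451, -0.544, -0.451, 0.544]
wrist_force: [0.3, 0.2, 0.1]
finger_gap: 0.0404
```

```bash
python3 - <<'E'
from h import *
st=get_state();print(st['tcp_pos'],st['finger_gap'],abs(st['qvel']).max())
T=wT(st);np.save('T2.npy',T)
im=read_camera('wrist');save('w2.png',im)
a=np.radians(-10.4);n=np.array([np.cos(a),np.sin(a),0]);w=np.array([-n[1],n[0],0])
c=np.array([.5692,-.2140,0])
pts=[c+n*sx*.006+w*sy*.02+[0,0,.114] for sx in(-1,1) for sy in(-1,1)]+[c+n*sx*.088+w*sy*.056+[0,0,.012] for sx in(-1,1) for sy in(-1,1)]+[c+w*s*.05+[0,0,.058] for s in (-1,1)]
P=wproj(T,pts);x0,y0=(P.min(0)-12).astype(int);x1,y1=(P.max(0)+12).astype(int);print(x0,y0)
im2=cv2.resize(im[y0:y1,x0:x1],None,fx=5,fy=5,interpolation=cv2.INTER_CUBIC)
for p in P:
    q=((p-[x0,y0]+.5)*5).astype(int);cv2.circle(im2,tuple(map(int,q)),4,(255,0,255),1)
save('w2c.png',im2)
E
```

```text
[ 0.56755459 -0.21598115  0.24613209] 0.040353356617390305 0.0016868344447318656
200 114
```

View pics/w2c.png

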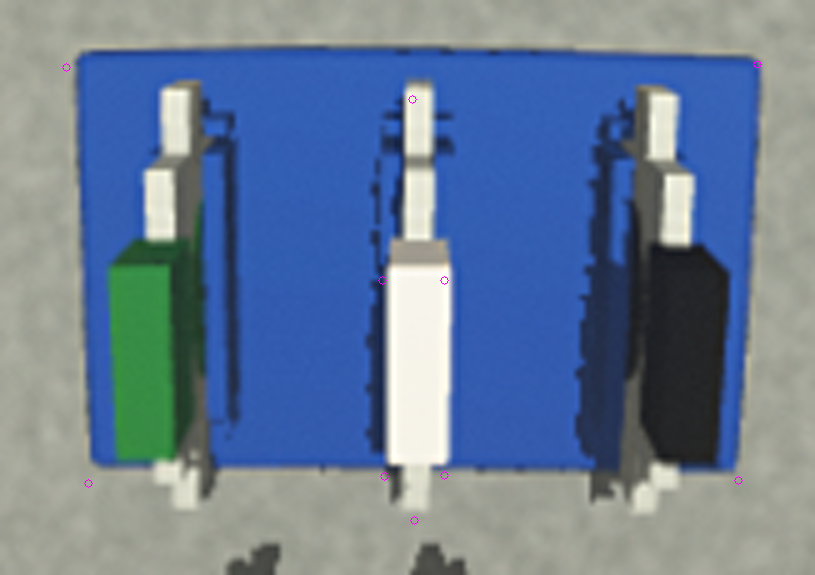

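```bash
python3 - <<'E'
from h import *
T=np.load('T2.npy')
g=lambda a: np.array(a)/5-.5+[200,114]
r=wback(T,g([(78,53),(758,58),(93,465),(737,470)]),.012);print(r.round(4),r.mean(0))
x=r[1]+r[3]-r[0]-r[2];print('yaw',np.degrees(np.arctan2(x[1],x[0])),np.linalg.norm(x)/2)
t=wback(T,g([(386,264),(451,264),(386,464),(450,464)]),.114);print(t.round(4),t.mean(0), np.linalg.norm(t[0]-t[2]),np.linalg.norm(t[0]-t[1]))
plan((t.mean(0)[0],t.mean(0)[1],.098-.0187),-11,1)
E
```

```text
[[ 0.4966 -0.1401  0.012 ]
 [ 0.6661 -0.1732  0.012 ]
 [ 0.475  -0.2482  0.012 ]
 [ 0.6455 -0.2818  0.012 ]] [ 0.57081104 -0.21081907  0.012     ]
yaw -11.107961515773678 0.17326420153698793
[[ 0.5681 -0.1901  0.114 ]
 [ 0.5805 -0.1925  0.114 ]
 [ 0.5604 -0.2301  0.114 ]
 [ 0.573  -0.2325  0.114 ]] [ 0.57049396 -0.21128742  0.114     ] 0.04069871147825978 0.01256109371929907
turn deg [ 0.35  0.   -0.  ] shift in cur tool cm [16.68  0.2  -0.51] in goal tool cm [16.68  0.2  -0.51] t 2.9
```

Call:
step_arm([
  [[0.35,0,0],[0,0.2,-0.5],4],
  [[0,0,0],[2.0,0,0],4],
  [[0,0,0],[3.0,0,0],4],
  [[0,0,0],[3.0,0,0],4],
  [[0,0,0],[3.0,0,0],4],
  [[0,0,0],[2.5,0,0],4],
  [[0,0,0],[1.5,0,0],4],
  [[0,0,0],[1.0,0,0],4],
  [[0,0,0],[0.7,0,0],4],
  [[0,0,0],[0,0,0],4],
])

```text
clock: 3.9
tcp_pos: [0.5703, -0.2111, 0.0786]
orientation: [-0.45, -0.545, -0.45, 0.546]
wrist_force: [-0.2, -0.0, 0.6]
finger_gap: 0.04
```

```bash
python3 - <<'E'
from h import *
st=get_state();print(st['tcp_pos'],st['finger_gap'],st['wrist_force'])
T=wT(st);np.save('T3.npy',T)
im=read_camera('wrist');save('w3.png',im)
E
```

```text
[ 0.57028904 -0.2111351   0.0785677 ] 0.03995133076443136 [-0.19599678 -0.00571004  0.62702576]
```

View pics/w3.png

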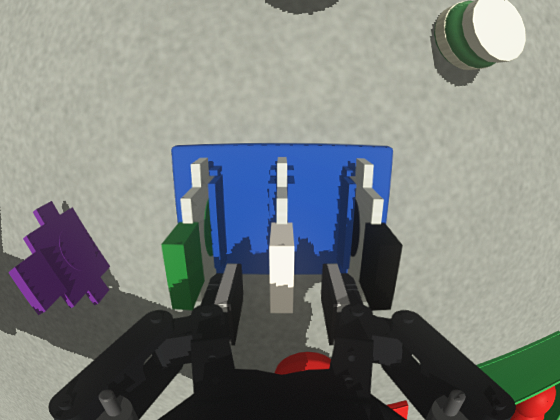

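The picture shows the white tab (282,270) centred between the fingers, with the green plate (182,262) and the black plate (382,262) clear of them.

Call:
step_arm([
  [[0,0,0],[0,0,0],1.0],
  [[0,0,0],[0,0,0],1.0],
  [[0,0,0],[0,0,0],1.0],
  [[0,0,0],[0,0,0],1.0],
  [[0,0,0],[0,0,0],1.0],
  [[0,0,0],[0,0,0],1.0],
  [[0,0,0],[0,0,0],1.0],
  [[0,0,0],[0,0,0],1.0],
  [[0,0,0],[0,0,0],1.0],
  [[0,0,0],[0,0,0],1.0],
], force=60)

```text
clock: 4.95
tcp_pos: [0.5705, -0.2115, 0.0792]
orientation: [0.45, 0.546, 0.45, -0.546]
wrist_force: [1.1, 0.0, 0.9]
finger_gap: 0.0104
```

```bash
python3 - <<'E'
from h import *
st=get_state();print(st['tcp_pos'],st['finger_gap'],st['wrist_force'],st['ft_torque'])
plan(st['tcp_pos']+[0,0,.17],-11.1,1)
plan((0.6208,.169,st['tcp_pos'][2]+.17),-2.3,1)
print(q2R(st['orientation']).round(4))
E
```

```text
[ 0.57054486 -0.21145691  0.07918073] 0.010365234009174731 [1.08283753 0.03053204 0.92845721] [-0.04491528  0.01697294 -0.02298938]
turn deg [ 0.1   0.01 -0.01] shift in cur tool cm [-17.   0.   0.] in goal tool cm [-17.   0.   0.] t 4.95
turn deg [-8.7   0.01 -0.01] shift in cur tool cm [-17.01  -2.32 -38.3 ] in goal tool cm [-17.     3.49 -38.22] t 4.95
[[ 2.000e-04  9.816e-01 -1.908e-01]
 [-2.000e-04 -1.908e-01 -9.816e-01]
 [-1.000e+00  2.000e-04  1.000e-04]]
```

Call:
step_arm([
  [[0,0,0],[0,0,0],0],
  [[0,0,0],[0,0,0],0],
  [[0,0,0],[0,0,0],0],
  [[0,0,0],[0,0,0],0],
  [[0,0,0],[-0.5,0,0],0],
  [[0,0,0],[-1.0,0,0],0],
  [[0,0,0],[-1.5,0,0],0],
  [[0,0,0],[-2.0,0,0],0],
  [[0,0,0],[-1.0,0,0],0],
  [[0,0,0],[0,0,0],0],
])

```text
clock: 5.95
tcp_pos: [0.5718, -0.2121, 0.1415]
orientation: [0.451, 0.546, 0.448, -0.545]
wrist_force: [-0.3, 0.1, -0.0]
finger_gap: -0.0001
```

```bash
python3 - <<'E'
from h import *
st=get_state();print(st['tcp_pos'],st['finger_gap'],st['wrist_force'])
im=read_camera('wrist');save('w4.png',im)
E
```

```text
[ 0.57183496 -0.2121187   0.14153194] -6.559285266740004e-05 [-0.27519947  0.14792838 -0.01401845]
```

View pics/w4.png

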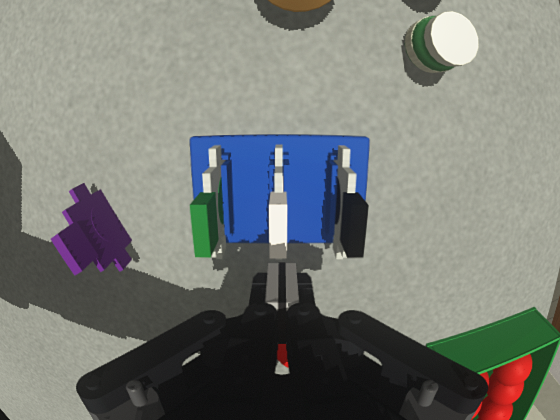

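```bash
python3 - <<'E'
from h import *
st=get_state()
p=st['tcp_pos']
for c in ['scene','top']:
    im=read_camera(c); P=proj(c,[p,p+[0,0,.03]]); print(c,P)
    x0,y0=int(P[0,0])-70,int(P[0,1])-60
    im2=cv2.resize(im[y0:y0+120,x0:x0+140],None,fx=5,fy=5,interpolation=cv2.INTER_CUBIC)
    for q,col in zip(P,[(255,0,255),(0,255,255)]): cv2.circle(im2,tuple(int(v) for v in (q-[x0,y0]+.5)*5),4,col,2)
    save(c+'4.png',im2)
E
```

```text
scene [[220.2866512  154.21004918]
 [219.30431583 145.3482207 ]]
top [[365.04826099 226.9841537 ]
 [367.51390029 225.25820811]]
```

View pics/scene4.png

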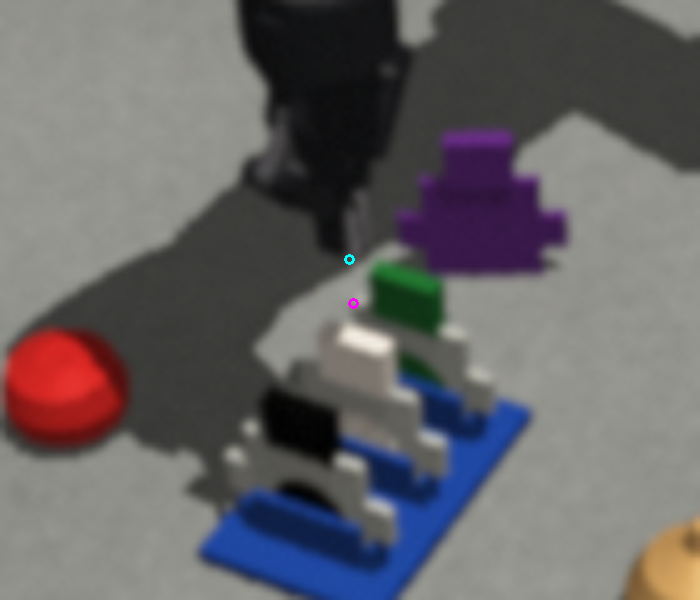

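View pics/top4.png

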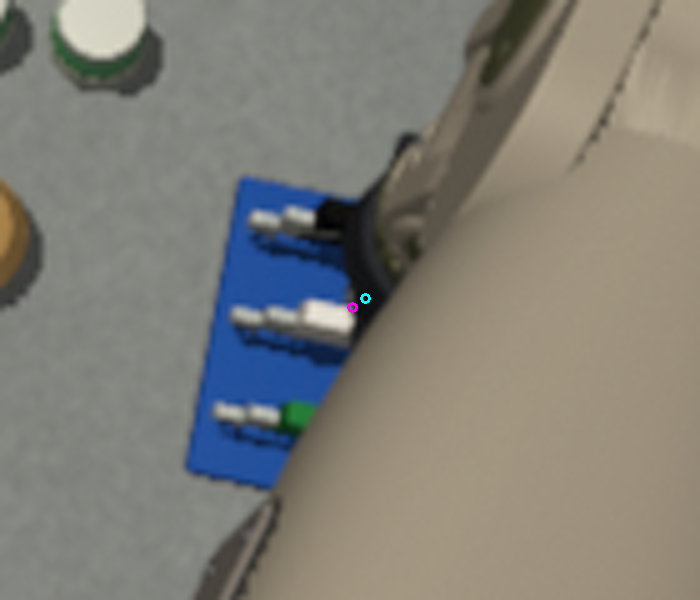

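The fingers closed on nothing. In both the scene and wrist pictures the real fingertips end about 33 mm short of the reported TCP, so at the last height they only reached the tab's top. I'll reopen, go about 33 mm lower and watch the force.

```bash
python3 - <<'E'
from h import *
plan((0.5705,-.2113,.046),-11.1,1)
E
```

```text
turn deg [ 0.1  -0.01  0.05] shift in cur tool cm [9.24 0.05 0.  ] in goal tool cm [ 9.24  0.04 -0.  ] t 6.1
```

Call:
step_arm([
  [[0,0,0],[0,0,0],4],
  [[0,0,0],[0,0,0],4],
  [[0,0,0],[1.0,0,0],4],
  [[0,0,0],[1.8,0,0],4],
  [[0,0,0],[2.0,0,0],4],
  [[0,0,0],[1.8,0,0],4],
  [[0,0,0],[1.4,0,0],4],
  [[0,0,0],[0.8,0,0],4],
  [[0,0,0],[0.4,0,0],4],
  [[0,0,0],[0,0,0],4],
])

```text
clock: 7.1
tcp_pos: [0.5701, -0.2113, 0.0465]
orientation: [-0.449, -0.545, -0.45, 0.546]
wrist_force: [-0.3, -0.4, -0.4]
finger_gap: 0.04
```

Call:
step_arm([
  [[0,0,0],[0,0,0],0],
  [[0,0,0],[0,0,0],0],
  [[0,0,0],[0,0,0],0],
  [[0,0,0],[0,0,0],0],
  [[0,0,0],[0,0,0],0],
  [[0,0,0],[0,0,0],0],
  [[0,0,0],[0,0,0],0],
  [[0,0,0],[0,0,0],0],
  [[0,0,0],[0,0,0],0],
  [[0,0,0],[0,0,0],0],
], force=60)

```text
clock: 8.1
tcp_pos: [0.5709, -0.2117, 0.0481]
orientation: [0.45, 0.546, 0.449, -0.545]
wrist_force: [-1.6, 0.2, 6.0]
finger_gap: 0.0114
```

```bash
python3 - <<'E'
from h import *
st=get_state();print(st['tcp_pos'],st['finger_gap'],st['wrist_force'])
im=read_camera('wrist');save('w5.png',im)
im=read_camera('scene');save('s5.png',im,(150,90,140,120),5)
E
```

```text
[ 0.57094803 -0.21171553  0.04808217] 0.011377640520580275 [-1.60609778  0.1958023   6.02224881]
```

View pics/w5.png

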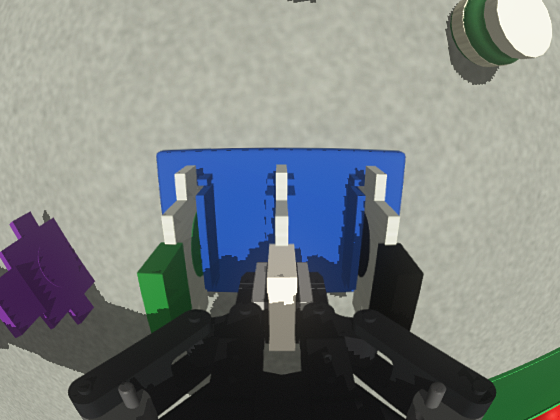

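View pics/s5.png

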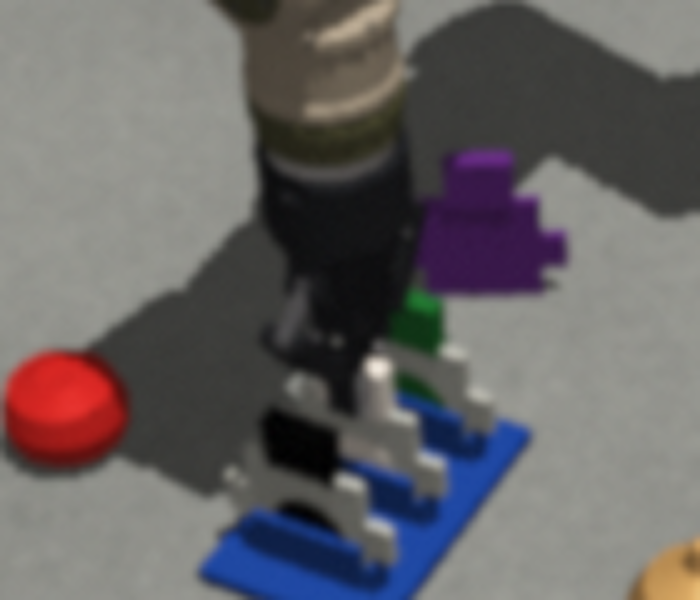

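Call:
step_arm([
  [[0,0,0],[-0.3,0,0],0],
  [[0,0,0],[-0.7,0,0],0],
  [[0,0,0],[-1.5,0,0],0],
  [[0,0,0],[-2.5,0,0],0],
  [[0,0,0],[-3.0,0,0],0],
  [[0,0,0],[-3.0,0,0],0],
  [[0,0,0],[-2.5,0,0],0],
  [[0,0,0],[-1.5,0,0],0],
  [[0,0,0],[0,0,0],0],
  [[0,0,0],[0,0,0],0],
])

```text
clock: 9.2
tcp_pos: [0.5703, -0.2113, 0.1966]
orientation: [-0.45, -0.546, -0.45, 0.546]
wrist_force: [-0.2, 0.2, -2.2]
finger_gap: 0.0108
```

```bash
python3 - <<'E'
from h import *
st=get_state();print(st['tcp_pos'],st['finger_gap'],st['wrist_force'],st['ft_torque'],st['joint_pos'])
np.save('T6.npy',wT(st))
im=read_camera('wrist');save('w6.png',im)
im=read_camera('scene');save('s6.png',im,(150,70,140,120),5)
# look pose above holder, 60 mm short toward +? plan
plan((0.6208,.169,.20),-2.3,10)
E
```

```text
[ 0.57033022 -0.21132064  0.19663584] 0.010843665252174482 [-0.17539276  0.23543695 -2.21117878] [-0.00534335  0.03153924 -0.03293507] [-4.86733947e-01  3.79340564e-01  1.41844784e-01  1.33362121e+00
 -3.51064915e-05  1.27602269e+00]
turn deg [-8.7  -0.05  0.14] shift in cur tool cm [ -0.42  -2.23 -38.27] in goal tool cm [ -0.45   3.58 -38.17] t 9.3
[-0.87 -0.01  0.01] [-0.04 -0.22 -3.83] [-0.04 -0.16 -3.83]
[-0.87 -0.01  0.01] [-0.04 -0.16 -3.83] [-0.04 -0.11 -3.83]
[-0.87 -0.01  0.01] [-0.04 -0.11 -3.83] [-0.04 -0.05 -3.83]
[-0.87 -0.01  0.01] [-0.04 -0.05 -3.83] [-0.04  0.01 -3.83]
[-0.87 -0.01  0.01] [-0.04  0.01 -3.83] [-0.04  0.07 -3.83]
[-0.87 -0.01  0.01] [-0.04  0.07 -3.83] [-0.04  0.13 -3.83]
[-0.87 -0.01  0.01] [-0.04  0.13 -3.83] [-0.04  0.18 -3.83]
[-0.87 -0.01  0.01] [-0.04  0.18 -3.83] [-0.04  0.24 -3.83]
[-0.87 -0.01  0.01] [-0.04  0.24 -3.83] [-0.04  0.3  -3.82]
[-0.87 -0.01  0.01] [-0.04  0.3  -3.82] [-0.04  0.36 -3.82]
```

View pics/w6.png

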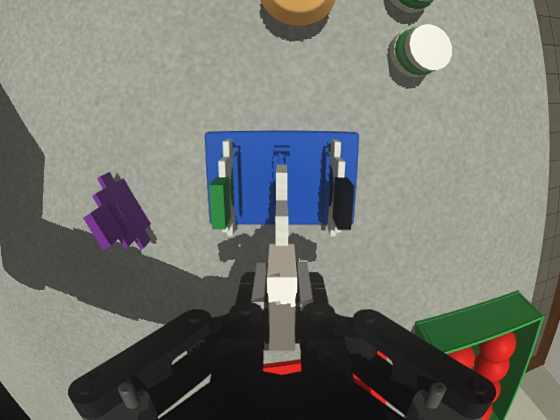

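View pics/s6.png

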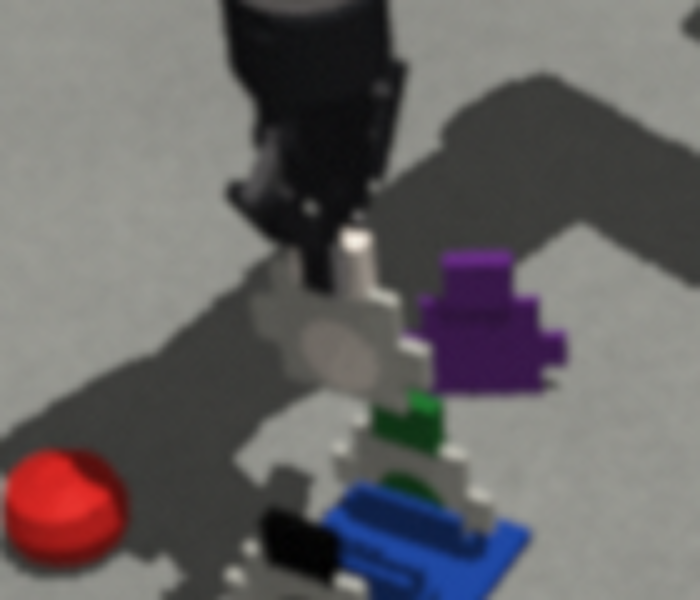

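The plate is held: the force reads -2.2 N, which matches 220 g, and the scene picture shows the plate hanging under the gripper. The other plates are still in the rack at (218,200) and (343,200) in the wrist view. Next I'll carry it to a look pose just short of the holder.

Call:
step_arm([
  [[-1.1,0,0],[0,-0.05,-2.0],0],
  [[-1.1,0,0],[0,0.0,-3.5],0],
  [[-1.1,0,0],[0,0.1,-4.5],0],
  [[-1.1,0,0],[0,0.2,-4.6],0],
  [[-1.1,0,0],[0,0.25,-4.6],0],
  [[-1.1,0,0],[0,0.3,-4.5],0],
  [[-1.1,0,0],[0,0.4,-3.5],0],
  [[-1.0,0,0],[0,0.4,-2.0],0],
  [[0,0,0],[0,0,0],0],
  [[0,0,0],[0,0,0],0],
])

```text
clock: 10.3
tcp_pos: [0.6219, 0.077, 0.1956]
orientation: [-0.49, -0.509, -0.491, 0.51]
wrist_force: [-0.1, -0.1, -1.7]
finger_gap: 0.011
```

Call:
step_arm([
  [[0,0,0],[0,0,0],0],
  [[0,0,0],[0,0,0],0],
  [[0,0,0],[0,0,0],0],
  [[0,0,0],[0,0,0],0],
  [[0,0,0],[0,0,0],0],
  [[0,0,0],[0,0,0],0],
  [[0,0,0],[0,0,0],0],
  [[0,0,0],[0,0,0],0],
  [[0,0,0],[0,0,0],0],
  [[0,0,0],[0,0,0],0],
])

```text
clock: 11.3
tcp_pos: [0.6227, 0.0768, 0.1971]
orientation: [-0.49, -0.51, -0.49, 0.51]
wrist_force: [0.2, -0.4, -1.2]
finger_gap: 0.0111
```

```bash
python3 - <<'E'
from h import *
st=get_state();print(st['tcp_pos'],st['finger_gap'],st['wrist_force'],abs(st['qvel']).max(),st['joint_pos'])
np.save('T7.npy',wT(st))
im=read_camera('wrist');save('w7.png',im)
plan((0.6208,.169,.20),-2.3,1)
E
```

```text
[0.62266127 0.07676822 0.19706251] 0.011131985632758386 [ 0.18350575 -0.40877352 -1.22639195] 0.0009495645204871481 [-5.12346263e-03  4.17901922e-01  2.00302290e-01  1.35323220e+00
 -1.27075993e-04  1.60562542e+00]
turn deg [0.01 0.01 0.  ] shift in cur tool cm [-0.3  -0.55 -9.21] in goal tool cm [-0.3  -0.56 -9.21] t 11.35
```

View pics/w7.png

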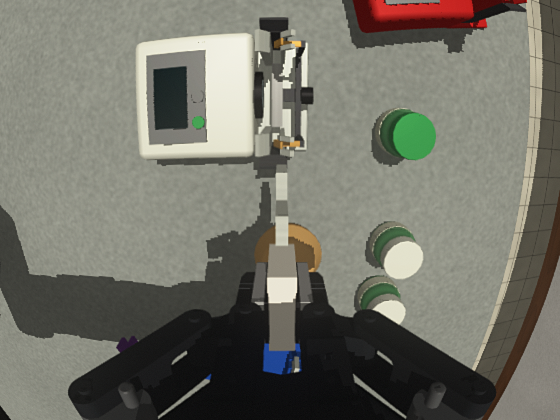

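```bash
cat > ov.py <<'E'
from h import *
def overlay(imf,Tf,o,yaw,out,crop,s):
    T=np.load(Tf);im=cv2.imread(imf)[:,:,::-1]
    a=np.radians(yaw);n=np.array([np.cos(a),np.sin(a),0]);w=np.array([-n[1],n[0],0])
    H=lambda x,y,z: np.array([o[0],o[1],0])+n*x/1e3+w*y/1e3+[0,0,z/1e3]
    L=[]
    for z,xr,xf,c in [(103,-3,6,(255,0,255)),(113,-9,12,(255,255,0))]:
        for sg in (1,-1):
            q=[H(xr,sg*34,z),H(xr,sg*52,z),H(xf,sg*52,z),H(xf,sg*34,z)]
            L+= [(q[0],q[1],c),(q[2],q[3],c)]
    m=[H(-19,-62,66),H(-19,62,66),H(-141,62,66),H(-141,-62,66)]
    L+=[(m[i],m[(i+1)%4],(0,255,0)) for i in range(4)]
    x0,y0,cw,ch=crop
    im2=cv2.resize(im[y0:y0+ch,x0:x0+cw],None,fx=s,fy=s,interpolation=cv2.INTER_CUBIC)
    for p,q,c in L:
        P=(wproj(T,[p,q])-[x0,y0]+.5)*s
        cv2.line(im2,tuple(map(int,P[0])),tuple(map(int,P[1])),c,1)
    save(out,im2)
E
python3 - <<'E'
from ov import *
overlay('pics/w7.png','T7.npy',(.6192,.169),-2.3,'w7o.png',(130,8,200,165),4)
save('w7c.png',cv2.imread('pics/w7.png')[:,:,::-1],(240,8,90,165),3.6*1) 
save('w7d.png',cv2.imread('pics/w7.png')[:,:,::-1],(240,8,80,60),9) 
save('w7e.png',cv2.imread('pics/w7.png')[:,:,::-1],(240,118,80,60),9) 
E
```

```text
(no output)
```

View pics/w7o.png

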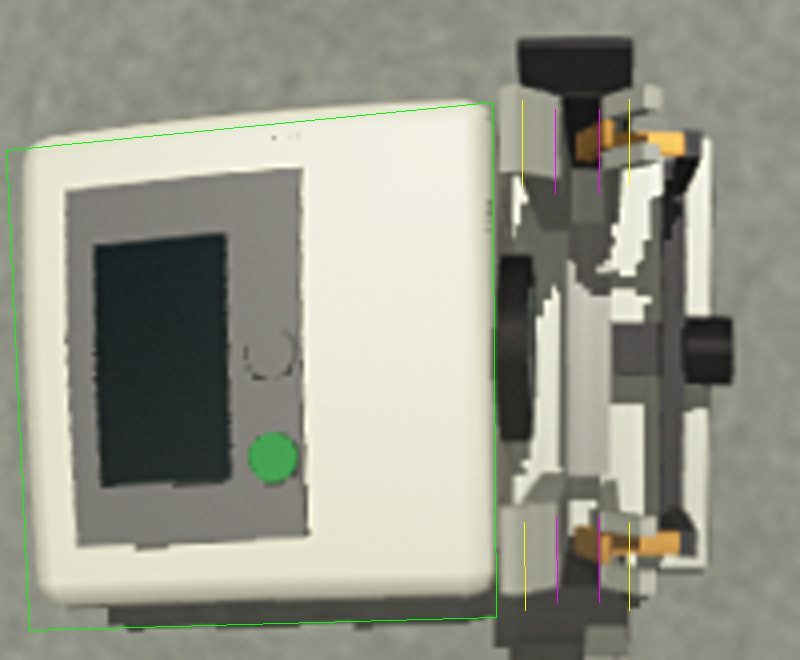

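View pics/w7d.png

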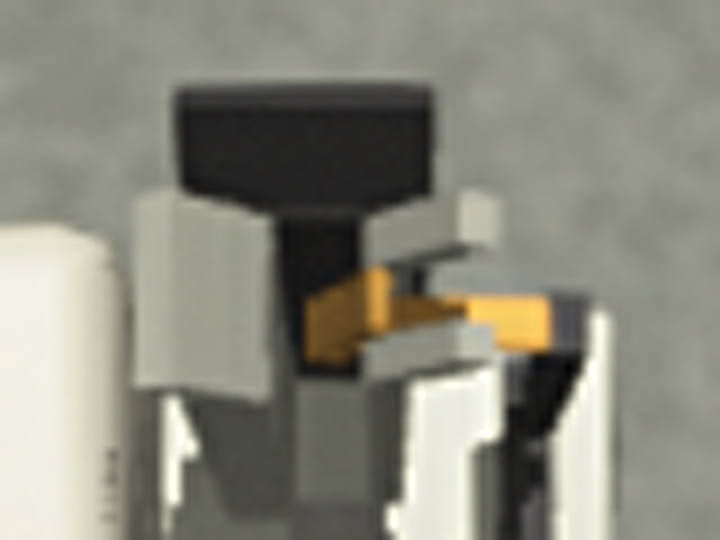

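View pics/w7e.png

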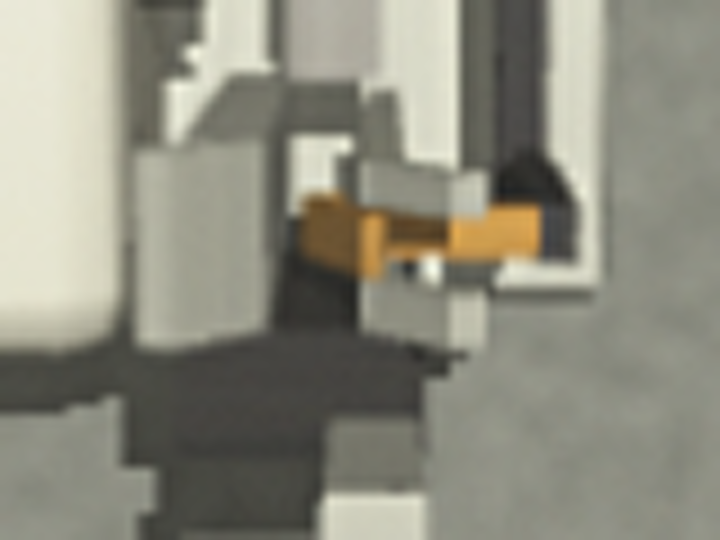

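```bash
python3 - <<'E'
from ov import *
T=np.load('T7.npy')
r=wback(T,[(275.1,40.3),(275.1,145.8)],.103);r2=wback(T,[(255.2,40.3),(255.2,145.8)],.113)
print(r.round(4),r2.round(4)); print('ymid',r2[:,1].mean(), 'sep',np.linalg.norm(r2[0]-r2[1]),'yaw from r', np.degrees(np.arctan2(-(r[0]-r[1])[0],(r[0]-r[1])[1])))
# plate in hand
m=camera_model('wrist')['T_tool_cam']
im=cv2.imread('pics/w7.png')[:,:,::-1]
x0,y0=250,155;s=7
im2=cv2.resize(im[y0:y0+80+30,x0:x0+64],None,fx=s*.75,fy=s*.75,interpolation=cv2.INTER_CUBIC);s*=.75
pts=[]
for h,wlo,whi,t in [(.010,35,50,3),(.036,20,35,3),(.066,-20,20,6)]:
    for z in (wlo,whi):
        for y in (-t,t): pts.append([-h,y/1e3,-z/1e3])
for q in (wproj(m,pts)-[x0,y0]+.5)*s: cv2.circle(im2,tuple(map(int,q)),4,(255,0,255),1)
print(wproj(m,pts).round(1))
save('w7p.png',im2)
E
```

```text
[[0.6237 0.2162 0.103 ]
 [0.6199 0.1274 0.103 ]] [[0.6082 0.2151 0.113 ]
 [0.6041 0.1294 0.113 ]]
ymid 0.17226722507255343 sep 0.0857703138296749 yaw from r -2.414197670620073
[[274.9 199.7]
 [286.1 199.7]
 [274.8 172.4]
 [286.2 172.4]
 [274.2 245.7]
 [286.7 245.7]
 [273.9 216.2]
 [286.9 216.2]
 [267.4 351. ]
 [293.6 351. ]
 [265.1 277.6]
 [295.4 277.6]]
```

View pics/w7p.png

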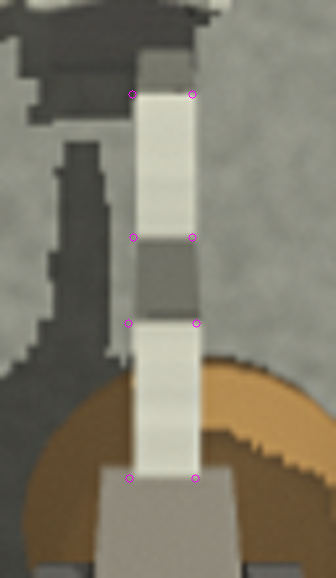

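```bash
python3 - <<'E'
from h import *
plan((0.6210,.1717,.165),-2.35,1)
E
```

```text
turn deg [0.06 0.01 0.  ] shift in cur tool cm [ 3.2  -0.55 -9.48] in goal tool cm [ 3.2  -0.55 -9.48] t 11.35
```

Call:
step_arm([
  [[0,0,0],[0,-0.1,-1.0],0],
  [[0,0,0],[0,-0.1,-2.0],0],
  [[0,0,0],[0,-0.1,-2.5],0],
  [[0,0,0],[0,-0.15,-2.0],0],
  [[0,0,0],[0,-0.1,-1.3],0],
  [[0,0,0],[0,0,-0.65],0],
  [[0,0,0],[1.0,0,0],0],
  [[0,0,0],[1.2,0,0],0],
  [[0,0,0],[1.0,0,0],0],
  [[0,0,0],[0,0,0],0],
])

```text
clock: 12.35
tcp_pos: [0.6195, 0.1702, 0.1622]
orientation: [-0.489, -0.509, -0.49, 0.512]
wrist_force: [-1.4, -0.2, -3.5]
finger_gap: 0.0111
```

```bash
python3 - <<'E'
from ov import *
st=get_state();print(st['tcp_pos'],st['finger_gap'],st['wrist_force'],st['ft_torque'])
np.save('T8.npy',wT(st))
im=read_camera('wrist');save('w8.png',im); save('w8c.png',im,(200,120,160,150),5)
im=read_camera('scene');save('s8.png',im,(290,110,140,130),5)
plan((0.6210,.1717,.155),-2.35,1)
E
```

```text
[0.61945789 0.1702216  0.16218923] 0.01109231461755385 [-1.39688872 -0.24849337 -3.45667159] [-0.00947142  0.04214521  0.01681727]
turn deg [-0.    0.02  0.08] shift in cur tool cm [ 0.93  0.04 -0.11] in goal tool cm [ 0.93  0.04 -0.11] t 12.45
```

View pics/w8c.png

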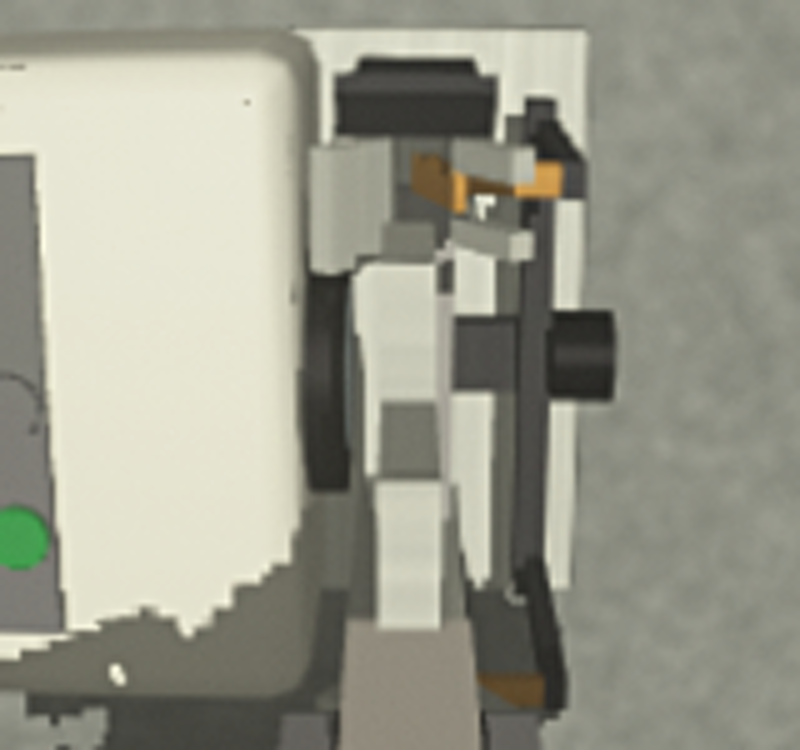

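View pics/s8.png

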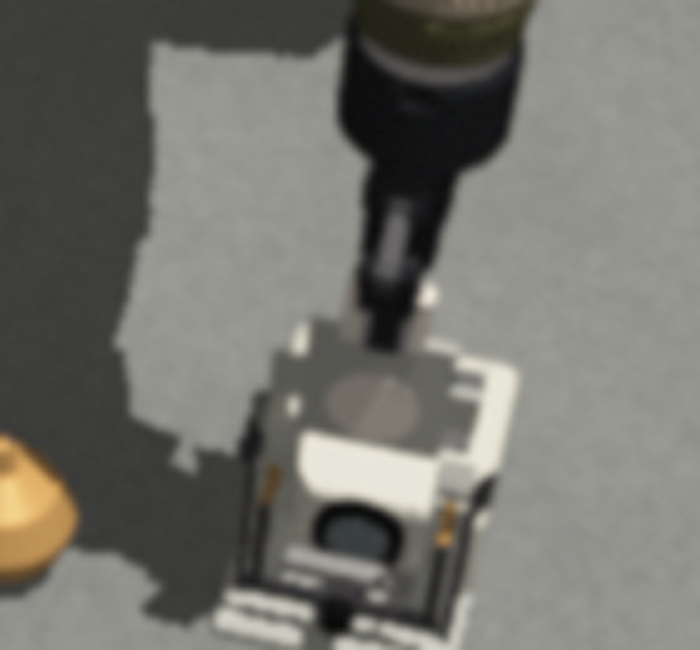

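Call:
step_arm([
  [[0,0,0],[0,0.05,-0.1],0],
  [[0,0,0],[0.5,0,0],0],
  [[0,0,0],[0,0,0],0],
  [[0,0,0],[0,0,0],0],
  [[0,0,0],[0,0,0],0],
  [[0,0,0],[0,0,0],0],
  [[0,0,0],[0,0,0],0],
  [[0,0,0],[0,0,0],0],
  [[0,0,0],[0,0,0],0],
  [[0,0,0],[0,0,0],0],
])

```text
clock: 13.45
tcp_pos: [0.6215, 0.1723, 0.1601]
orientation: [-0.49, -0.51, -0.49, 0.51]
wrist_force: [0.1, -0.4, -1.6]
finger_gap: 0.0108
```

```bash
python3 - <<'E'
from ov import *
st=get_state();print(st['tcp_pos'],st['finger_gap'],st['wrist_force'],st['ft_torque'])
np.save('T9.npy',wT(st))
im=read_camera('wrist');save('w9.png',im); save('w9c.png',im,(240,130,100,100),7)
plan((0.6210,.1717,.155),-2.35,1)
E
```

```text
[0.62152827 0.17232394 0.16006399] 0.01083434251334097 [ 0.14012769 -0.35264461 -1.63879215] [-0.01428344  0.01632247  0.01071379]
turn deg [0.05 0.01 0.  ] shift in cur tool cm [ 0.51 -0.05  0.06] in goal tool cm [ 0.51 -0.05  0.06] t 13.5
```

View pics/w9c.png

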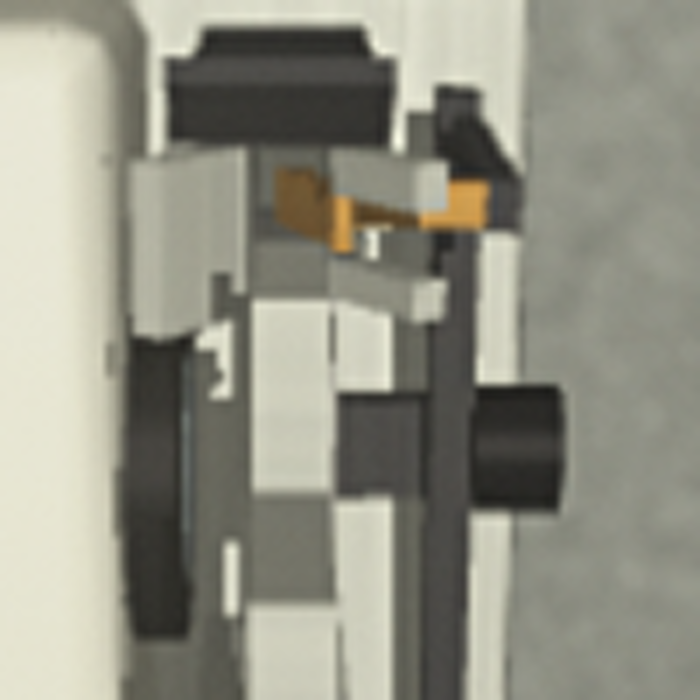

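```bash
python3 - <<'E'
from h import *
T=np.load('T9.npy')
a=np.radians(-2.35);n=np.array([np.cos(a),np.sin(a),0]);w=np.array([-n[1],n[0],0])
g=lambda u,v:(u/7-.5+240,v/7-.5+130)
for q in [(131,160),(131,338)]:
    p=wback(T,[g(*q)],.113)[0]; print(p@n,p@w)
tcp=np.array([.62153,.17232,.16006]); print('tcp',tcp@n,tcp@w)
# ear: top outer edge row 300 z=tcp+.010; bottom outer edge row 240 z=tcp-.014
for v,h in [(300,.010),(240,-.014),(493,.010)]:
    p=wback(T,[g(292,v)],tcp[2]+h)[0]; print('ear',p@n,p@w)
for u in (248,332):
    p=wback(T,[g(u,250)],.103)[0]; print('slot',p@n,p@w)
E
```

```text
0.5982759029220205 0.2497330387290764
0.5979765531628529 0.23151107832681053
tcp 0.6139415246950884 0.1976601314253082
ear 0.6142740755232101 0.2477040349713837
ear 0.6142660731780614 0.24777612691603407
ear 0.6142770317024384 0.23255693164923052
slot 0.609658172329964 0.23861315591912183
slot 0.6184318227471128 0.23861459956749673
```

Ear and slot are aligned to within 0.3 mm: in the picture the ear (253–331) sits inside the gap (248–332). I'll descend into the mouth and watch the forces.

Call:
step_arm([
  [[0,0,0],[0.3,0,0],0],
  [[0,0,0],[0.3,0,0],0],
  [[0,0,0],[0.3,0,0],0],
  [[0,0,0],[0.3,0,0],0],
  [[0,0,0],[0.3,0,0],0],
  [[0,0,0],[0.3,0,0],0],
  [[0,0,0],[0.3,0,0],0],
  [[0,0,0],[0.3,0,0],0],
  [[0,0,0],[0.2,0,0],0],
  [[0,0,0],[0,0,0],0],
])

```text
clock: 14.5
tcp_pos: [0.6213, 0.1723, 0.1336]
orientation: [-0.49, -0.51, -0.49, 0.51]
wrist_force: [0.4, -0.1, -1.4]
finger_gap: 0.0109
```

```bash
python3 - <<'E'
from h import *
st=get_state();print(st['tcp_pos'],st['finger_gap'],st['wrist_force'],st['ft_torque'])
im=read_camera('wrist');save('w10c.png',im,(220,130,130,130),6)
E
```

```text
[0.6212978  0.17227563 0.13363514] 0.010911820006435221 [ 0.38332162 -0.07678457 -1.3695076 ] [-0.00106617  0.05731663  0.04287045]
```

View pics/w10c.png

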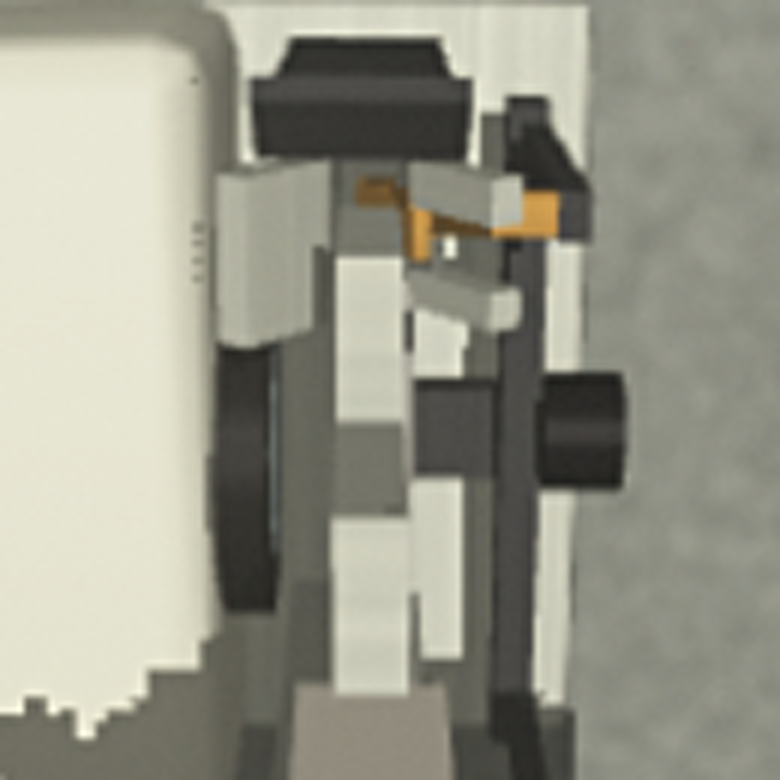

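The ear is centred over the slot (rows 250–420 in the crop) and there is no contact force.

Call:
step_arm([
  [[0,0,0],[0.25,0,0],0],
  [[0,0,0],[0.25,0,0],0],
  [[0,0,0],[0.25,0,0],0],
  [[0,0,0],[0.25,0,0],0],
  [[0,0,0],[0.25,0,0],0],
  [[0,0,0],[0.25,0,0],0],
  [[0,0,0],[0.25,0,0],0],
  [[0,0,0],[0.25,0,0],0],
  [[0,0,0],[0.2,0,0],0],
  [[0,0,0],[0,0,0],0],
])

```text
clock: 15.55
tcp_pos: [0.621, 0.1723, 0.1116]
orientation: [-0.49, -0.51, -0.49, 0.51]
wrist_force: [-1.1, -0.6, -1.7]
finger_gap: 0.0111
```

```bash
python3 - <<'E'
from h import *
st=get_state();print(st['tcp_pos'],st['finger_gap'],st['wrist_force'],st['ft_torque'])
im=read_camera('wrist');save('w11c.png',im,(220,130,130,130),6)
E
```

```text
[0.62097839 0.1722994  0.11163885] 0.011073856543826591 [-1.10811685 -0.55318771 -1.66950659] [ 0.01987865  0.26535319 -0.03420394]
```

View pics/w11c.png

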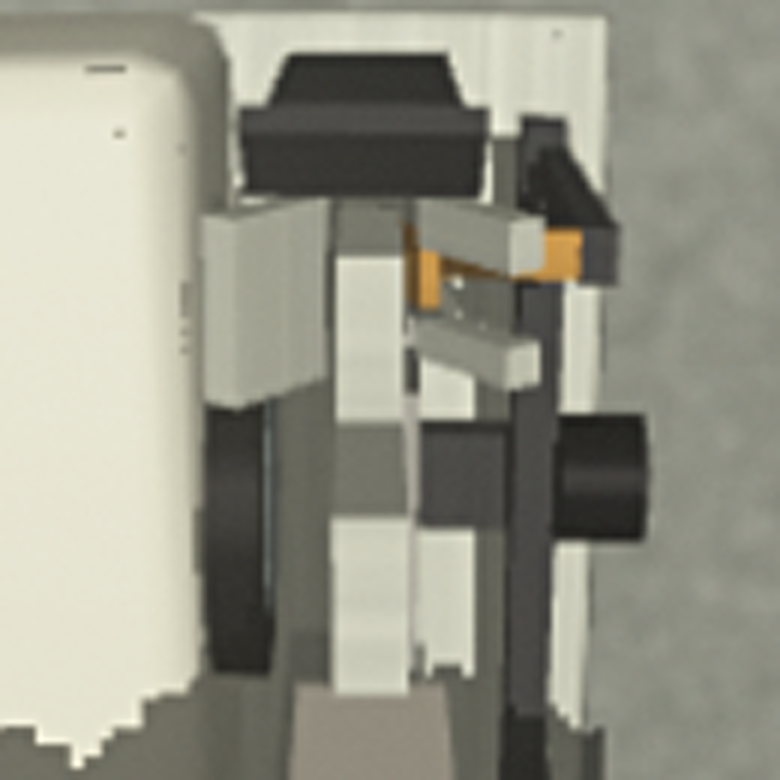

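Call:
step_arm([
  [[0,0,0],[0.15,0,0],0],
  [[0,0,0],[0.15,0,0],0],
  [[0,0,0],[0.15,0,0],0],
  [[0,0,0],[0.15,0,0],0],
  [[0,0,0],[0.15,0,0],0],
  [[0,0,0],[0.15,0,0],0],
  [[0,0,0],[0.15,0,0],0],
  [[0,0,0],[0.1,0,0],0],
  [[0,0,0],[0,0,0],0],
  [[0,0,0],[0,0,0],0],
])

```text
clock: 16.6
tcp_pos: [0.6203, 0.1725, 0.1007]
orientation: [-0.489, -0.509, -0.49, 0.51]
wrist_force: [-6.3, 0.2, 4.5]
finger_gap: 0.0109
```

```bash
python3 - <<'E'
from h import *
st=get_state();print(st['tcp_pos'],st['finger_gap'],st['wrist_force'],st['ft_torque'])
E
```

```text
[0.6202626  0.17249498 0.10067171] 0.010909847886075361 [-6.27221114  0.18535846  4.5361667 ] [ 0.05583225  1.53319861 -0.05760193]
```

Call:
step_arm([
  [[0,0,0],[0.1,-0.05,0],0],
  [[0,0,0],[0.1,-0.05,0],0],
  [[0,0,0],[0.1,0,0],0],
  [[0,0,0],[0.1,0,0],0],
  [[0,0,0],[0.1,0,0],0],
  [[0,0,0],[0.1,0,0],0],
  [[0,0,0],[0.1,0,0],0],
  [[0,0,0],[0.1,0,0],0],
  [[0,0,0],[0,0,0],0],
  [[0,0,0],[0,0,0],0],
])

```text
clock: 17.6
tcp_pos: [0.62, 0.1724, 0.0921]
orientation: [-0.49, -0.51, -0.49, 0.51]
wrist_force: [-4.9, -0.6, 0.9]
finger_gap: 0.0111
```

```bash
python3 - <<'E'
from h import *
st=get_state();print(st['tcp_pos'],st['finger_gap'],st['wrist_force'],st['ft_torque'])
im=read_camera('wrist');save('w12c.png',im,(220,130,130,130),6)
im=read_camera('scene');save('s12c.png',im,(290,120,140,130),5)
E
```

```text
[0.61995045 0.17237142 0.0921447 ] 0.011110476213475898 [-4.85938511 -0.62660014  0.92477878] [ 0.15124102  1.21211858 -0.07081887]
```

View pics/w12c.png

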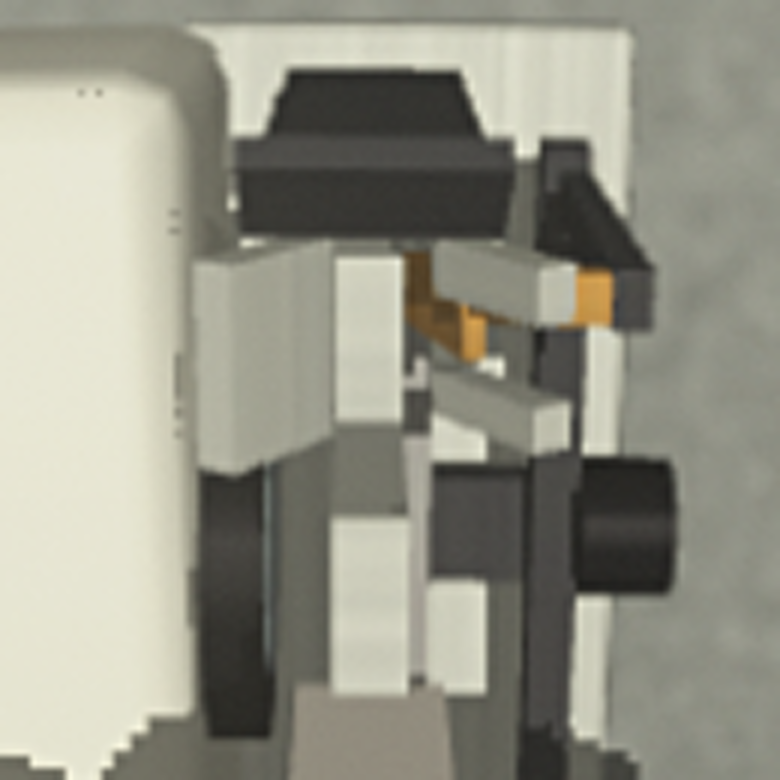

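View pics/s12c.png

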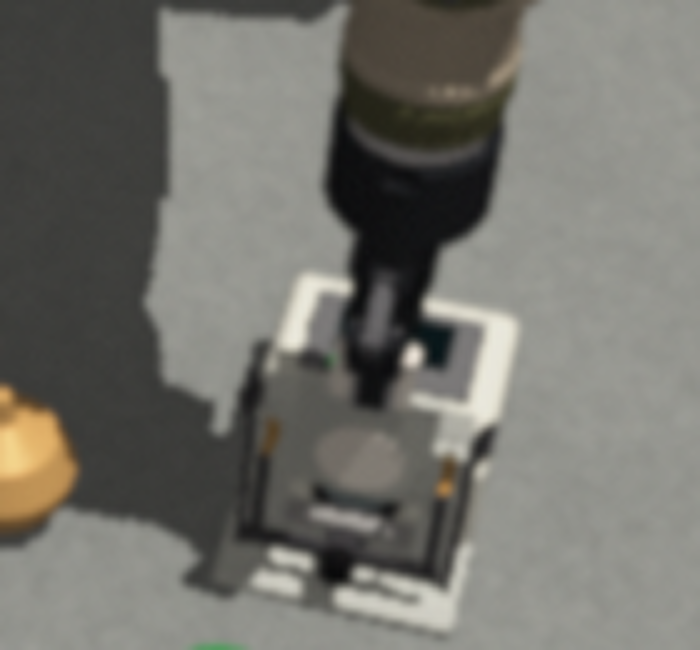

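Both clips are pushed back and the ear is sliding past the knees. The upward force is only about 3 N net. I'll continue slowly.

Call:
step_arm([
  [[0,0,0],[0.1,0,0],0],
  [[0,0,0],[0.1,0,0],0],
  [[0,0,0],[0.1,0,0],0],
  [[0,0,0],[0.1,0,0],0],
  [[0,0,0],[0.1,0,0],0],
  [[0,0,0],[0.1,0,0],0],
  [[0,0,0],[0.1,0,0],0],
  [[0,0,0],[0.1,0,0],0],
  [[0,0,0],[0.1,0,0],0],
  [[0,0,0],[0,0,0],0],
])

```text
clock: 18.7
tcp_pos: [0.62, 0.1723, 0.0832]
orientation: [-0.49, -0.51, -0.49, 0.51]
wrist_force: [-6.8, -0.6, 1.4]
finger_gap: 0.011
```

```bash
python3 - <<'E'
from h import *
st=get_state();print(st['tcp_pos'],st['finger_gap'],st['wrist_force'],st['ft_torque'])
E
```

```text
[0.61997069 0.17233603 0.0832245 ] 0.010950695478406658 [-6.81433795 -0.55579841  1.37868791] [ 0.08034256  1.243981   -0.04542341]
```

Call:
step_arm([
  [[0,0,0],[0.1,0,0],0],
  [[0,0,0],[0.1,0,0],0],
  [[0,0,0],[0.1,0,0],0],
  [[0,0,0],[0.1,0,0],0],
  [[0,0,0],[0.1,0,0],0],
  [[0,0,0],[0.05,0,0],0],
  [[0,0,0],[0.05,0,0],0],
  [[0,0,0],[0.05,0,0],0],
  [[0,0,0],[0,0,0],0],
  [[0,0,0],[0,0,0],0],
])

```text
clock: 19.7
tcp_pos: [0.62, 0.1723, 0.0768]
orientation: [-0.49, -0.51, -0.49, 0.51]
wrist_force: [-6.1, 0.6, 1.9]
finger_gap: 0.0113
```

```bash
python3 - <<'E'
from h import *
st=get_state();print(st['tcp_pos'],st['finger_gap'],st['wrist_force'],st['ft_torque'])
E
```

```text
[0.61995629 0.17234379 0.07680546] 0.011276959826904227 [-6.10745889  0.58221733  1.94814065] [ 0.10651948  1.33626416 -0.00154361]
```

Call:
step_arm([
  [[0,0,0],[0.08,0,0],0],
  [[0,0,0],[0.08,0,0],0],
  [[0,0,0],[0.08,0,0],0],
  [[0,0,0],[0.08,0,0],0],
  [[0,0,0],[0.05,0,0],0],
  [[0,0,0],[0.05,0,0],0],
  [[0,0,0],[0.05,0,0],0],
  [[0,0,0],[0.03,0,0],0],
  [[0,0,0],[0,0,0],0],
  [[0,0,0],[0,0,0],0],
])

```text
clock: 20.7
tcp_pos: [0.6215, 0.1723, 0.0731]
orientation: [0.49, 0.511, 0.489, -0.509]
wrist_force: [-0.4, -0.3, 6.1]
finger_gap: 0.0115
```

```bash
python3 - <<'E'
from h import *
st=get_state();print(st['tcp_pos'],st['finger_gap'],st['wrist_force'],st['ft_torque'])
im=read_camera('wrist');save('w13c.png',im,(220,130,130,130),6)
E
```

```text
[0.6214531 0.172303  0.0731207] 0.011547188638837826 [-0.35078864 -0.27362118  6.13431226] [-0.20011339  0.03467009 -0.02335011]
```

View pics/w13c.png

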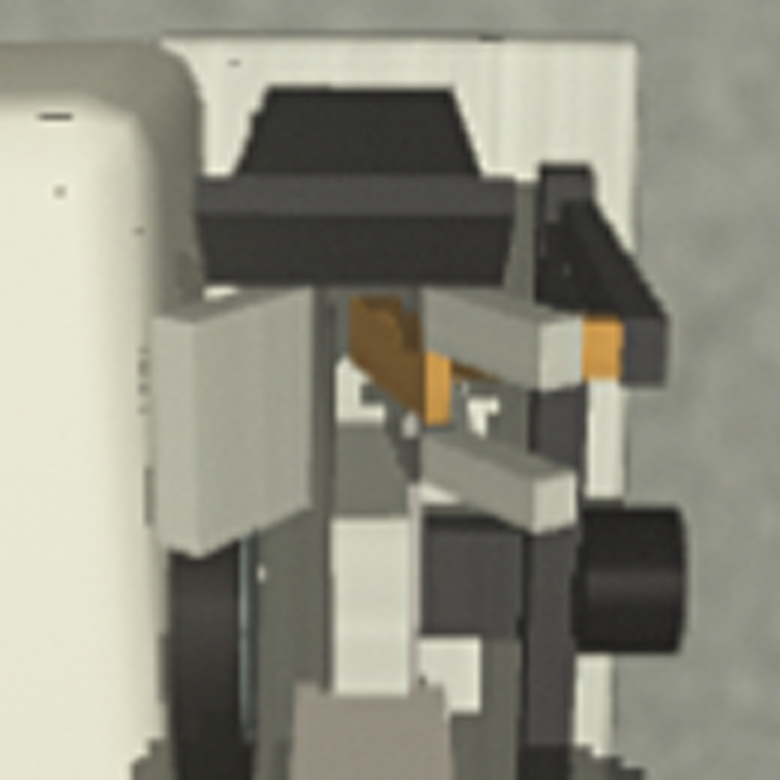

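The side force dropped from -6 N to 0 and the +y clip shows sprung out over the ear at (385,350). I'll press lightly to confirm the hard seat and the other clip.

Call:
step_arm([
  [[0,0,0],[0.05,0,0],0],
  [[0,0,0],[0.05,0,0],0],
  [[0,0,0],[0.05,0,0],0],
  [[0,0,0],[0.05,0,0],0],
  [[0,0,0],[0,0,0],0],
  [[0,0,0],[0,0,0],0],
  [[0,0,0],[0,0,0],0],
  [[0,0,0],[0,0,0],0],
  [[0,0,0],[0,0,0],0],
  [[0,0,0],[0,0,0],0],
])

```text
clock: 21.75
tcp_pos: [0.6216, 0.1724, 0.0731]
orientation: [0.491, 0.511, 0.489, -0.509]
wrist_force: [-3.9, -1.7, 14.8]
finger_gap: 0.0111
```

```bash
python3 - <<'E'
from h import *
st=get_state();print(st['tcp_pos'],st['finger_gap'],st['wrist_force'],st['ft_torque'])
im=read_camera('wrist');save('w14c.png',im,(220,130,130,130),6)
im=read_camera('scene');save('s14c.png',im,(310,150,110,110),6)
E
```

```text
[0.6216322  0.17237875 0.07305143] 0.011053390012427791 [-3.88548034 -1.67757759 14.83884504] [-0.29712402  0.83372746 -0.0209644 ]
```

View pics/s14c.png

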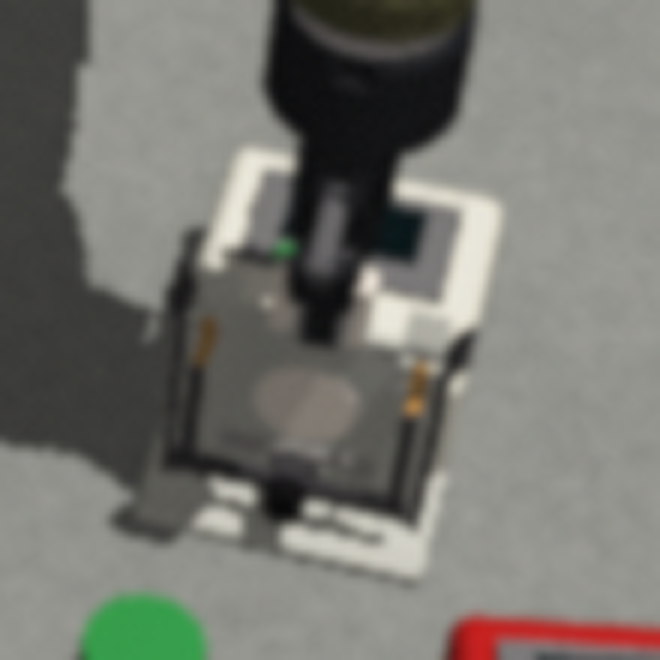

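Call:
step_arm([
  [[0,0,0],[-0.1,0,0],0],
  [[0,0,0],[-0.15,0,0],0],
  [[0,0,0],[0,0,0],0],
  [[0,0,0],[0,0,0],3],
  [[0,0,0],[0,0,0],4],
  [[0,0,0],[0,0,0],4],
  [[0,0,0],[0,0,0],4],
  [[0,0,0],[0,0,0],4],
  [[0,0,0],[0,0,0],4],
  [[0,0,0],[0,0,0],4],
])

```text
clock: 22.85
tcp_pos: [0.6205, 0.1724, 0.0725]
orientation: [-0.49, -0.51, -0.49, 0.51]
wrist_force: [-0.7, -0.8, 0.2]
finger_gap: 0.0401
```

```bash
python3 - <<'E'
from h import *
st=get_state();print(st['tcp_pos'],st['finger_gap'],st['wrist_force'],st['ft_torque'])
im=read_camera('wrist');save('w15.png',im)
E
```

```text
[0.6204874  0.17236323 0.07251672] 0.04010277327117271 [-0.72511126 -0.81716725  0.16277112] [-0.00198348 -0.0256836  -0.04300354]
```

View pics/w15.png

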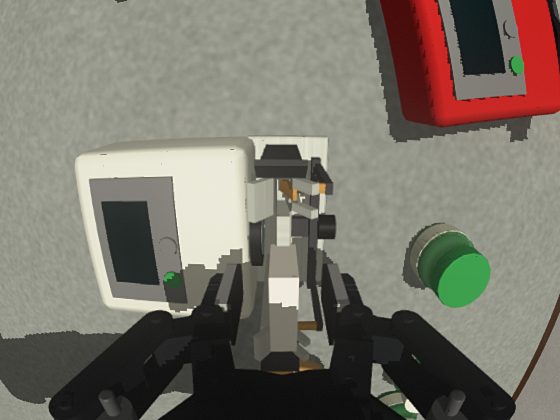

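The plate is released and stands upright at (283,280) between the open fingers. I'll retract straight up and then aside to look.

Call:
step_arm([
  [[0,0,0],[-1.0,0,0],4],
  [[0,0,0],[-2.0,0,0],4],
  [[0,0,0],[-3.0,0,0],4],
  [[0,0,0],[-3.0,0,0],4],
  [[0,0,0],[-3.0,0,0],4],
  [[0,0,0],[-2.0,0,2.0],4],
  [[0,0,0],[0,0,4.0],4],
  [[0,0,0],[0,0,3.0],4],
  [[0,0,0],[0,0,1.0],4],
  [[0,0,0],[0,0,0],4],
])

```text
clock: 23.9
tcp_pos: [0.6167, 0.0712, 0.2133]
orientation: [0.489, 0.511, 0.489, -0.51]
wrist_force: [0.2, 0.6, 0.3]
finger_gap: 0.04
```

Call:
step_arm([
  [[0,0,0],[0,0,0],4],
  [[0,0,0],[0,0,0],4],
  [[0,0,0],[0,0,0],4],
  [[0,0,0],[0,0,0],4],
  [[0,0,0],[0,0,0],4],
  [[0,0,0],[0,0,0],4],
  [[0,0,0],[0,0,0],4],
  [[0,0,0],[0,0,0],4],
  [[0,0,0],[0,0,0],4],
  [[0,0,0],[0,0,0],4],
])

```text
clock: 24.9
tcp_pos: [0.6165, 0.0724, 0.2126]
orientation: [-0.49, -0.51, -0.49, 0.51]
wrist_force: [-0.9, 0.1, 0.3]
finger_gap: 0.0403
```

```bash
python3 - <<'E'
from h import *
st=get_state();print(st['tcp_pos'],st['finger_gap'],st['wrist_force'])
T=wT(st)
im=read_camera('wrist');save('w16.png',im)
save('w16c.png',im,(220,0,120,150),5)
im=read_camera('scene');save('s16.png',im,(310,150,110,110),6);save('s16full.png',im)
# expected seated plate: bottom z = .0731-.036
a=np.radians(-2.35);n=np.array([np.cos(a),np.sin(a),0]);w=np.array([-n[1],n[0],0])
E
```

```text
[0.61652863 0.07235693 0.21259515] 0.040334057903981306 [-0.8806366   0.12001485  0.27683509]
```

View pics/w16c.png

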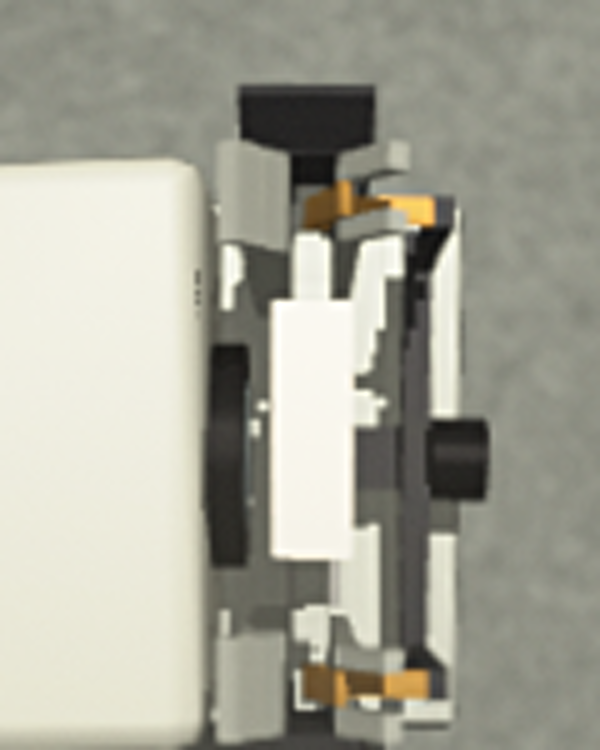

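View pics/s16.png

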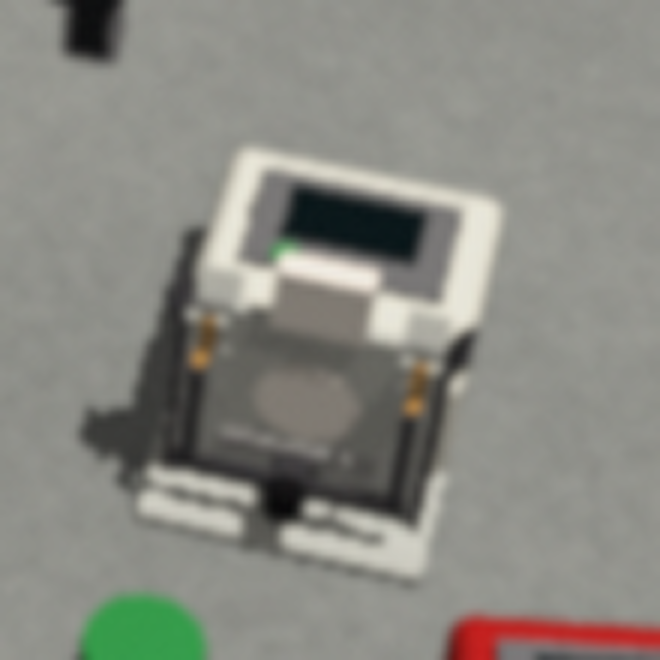

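View pics/s16full.png

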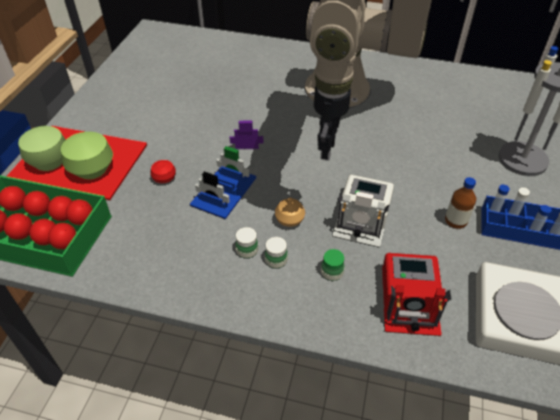

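Both brass clips show sprung out over the ears, symmetric at (330,205) and (330,685) in the wrist crop and as they were when empty. The plate stands level, and its ears lie below the clips. The black and green plates and the other things are where they were, so I'm handing in.

```bash
python3 - <<'E'
from h import *
print(hand_in())
E
```

```text
the job is handed in; nothing more can be done
None
```

The white plate is out of the rack, home on the holder's seat with both brass clips over its ears, and released. I handed the job in at about 25 s.

- **First grasp missed:** the real fingertips end about 33 mm short of the reported TCP, so the gripper closed on nothing above the tab. I saw this in the scene and wrist pictures, went lower and gripped the tab; lifted, the plate read 2.2 N.
- **Insertion:** before entering, the ear was centred in the slot to about 0.3 mm by the wrist camera. The readings taken between steps never passed about 9 N of push going past the clips.
- **Snap and seat:** the side force then dropped from about -6 N to 0. A further light press reached about 17 N (1.7 kg) without the plate moving down, which is the hard seat.
- **Last look, after backing away:** both clips were sprung out over the ears in the wrist and scene pictures, and the plate stood level. The black and green plates, the jars, the onion, the tomato and both look-alikes looked unmoved. I judged the clips only from the pictures and the force.
- **One disagreement:** the top and wrist cameras differed by about 3 mm at both the rack and the holder. I used the wrist camera at both places, so the difference cancelled.

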